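Turn out moulded plugs from a rack onto their cover

TASK

Turn the two cream plugs out of their rack in one piece of work: put the loose cover on the rack where it rests in its sloped stand, pinch cover and rack together, turn both over and lay them cover-down in the empty sloped stand, then lift the rack off square to the slope. Leave both plugs standing wide end down in the cover, stand the empty rack mouth-down flat on the open bench, drop no plug, and do not push the wood block, tape roll or sanding block about.

Things in the scene. Friction and masses are not known exactly. Their poses are not given: they have to be found in the camera images.
- rack: Grey plastic rack, a box 72 (x) x 142 (y) x 42 (z) mm, 0.16 kg; two pockets side by side along y, open at +z (the mouth), 37 mm deep, 66 mm square at the mouth, tapering to 54 mm. Origin: centre of the floor's outer face; mouth at z = 42 mm. Starts in rack_stand with a plug in each pocket, mouth facing up and away from the robot: x down the slope, y level, z out of it.
- rack_mouth (a point): Point in the rack at x = y = 0, z = 33 mm, where the cover's origin lies when the cover is home. No catch holds the cover: pinch both, one finger on the rack floor, one on the cover plate (46 mm apart, middle at rack z = 23 mm), moving parallel to the slope over the upper long edge. The lugs leave 41 mm of depth on the rack, 47 mm on the cover; reach deep, near its balance point, and grip firmly.
- rack_lug (a point): Middle of the rack's grip lug, 16 (x) x 26 (y) mm, standing out 28 mm under the floor (this point is at x = 13, y = 0, z = -14 mm). Once the rack lies upside down in the sloped stand, the lug can be pinched across its 26 mm (y) by a tool pointing about straight down; the rack must then be tipped 55 degrees about y to come level, mouth down.
- cover: Loose aluminium cover, a shallow lid 85 (x) x 155 (y) mm, 0.09 kg: plate from z = 9 to 13 mm, rim all round from z = 0 to 9 mm, 3 mm thick, inside 79 x 149 mm (3.5 mm play each side of the rack). Origin: centre of the rim's lower edge. Starts flat on the bench between the stands, rim down. Its x points roughly away from the robot; goes on the rack with its axes parallel to the rack's.
- cover_lug (a point): Middle of the cover's grip lug, 16 (x) x 26 (y) mm, standing on the plate from z = 13 to 41 mm (this point is at x = 13, y = 0, z = 27 mm). Pinched across its 26 mm (y) with the tool leaning about 45 degrees (top towards the robot), it comes square to the rack's slope when turned 55 degrees about y, the tool then pointing about straight down.
- plug_a: Cream tapered cup-shaped plug, solid to the touch, 61 mm across the wide end, narrower at the other, 35 mm high, 0.03 kg. Origin: centre of the narrow end; z points to the wide end. Starts in the rack's +y pocket, wide end at the mouth; it slides out freely when the rack is turned over.
- plug_b: Like plug_a but 28 mm high. Starts in the rack's -y pocket.
- rack_stand: Fixed grey stand with the rack, base 120 x 180 mm. Origin: centre of the base on the bench. Its slope falls, 55 degrees steep, towards its +x (away from the robot), y level: two rails 96 mm long with a 100 mm gap between them (y -50 to 50 mm) free for lugs and fingers; a 14 mm lip 44 mm down from the slope's centre, 12 mm fences at y = +-83 mm. The two stands may swap left and right.
- rack_stand_slope (a point): Centre point of rack_stand's slope surface, 110 mm above the stand's origin. The rack starts about 8 mm down the slope from it, against the lip.
- tray_stand: Second fixed stand, the same as rack_stand in every size, facing away from the robot too; told apart by being empty at the start. Here the cover with the plugs goes, lying plate-down on the rails.
- tray_stand_slope (a point): Centre point of tray_stand's slope surface, 110 mm above the stand's origin. The cover lying plate-down on the rails has its origin 13 mm out from the slope and at most 1.5 mm down from this point (then it touches the lip), with 5 mm of play to either fence.
- wood_block: Bystander: loose wooden block 50 x 110 x 38 mm on the bench beyond the cover. Origin: centre of its underside. Leave it alone.
- masking_tape: Bystander: loose roll of tape 96 mm across, 25 mm high, lying on the bench beyond the cover. Origin: centre of its underside. Leave it alone.
- sanding_block: Bystander: loose black sanding block 66 x 122 x 35 mm, outside the right-hand stand. Origin: centre of its underside. Leave it alone.

How it is judged:
By the outcome, as a careful person would: the job done as asked, in the order asked, and still so for the second after the job is handed in, with the robot touching nothing.
It also fails if it takes over 72 s, if anything falls off the work surface, if the arm or the gripper's body presses on something with over 40 N, if the wrist force passes 120 N, or if a joint passes its speed limit or range.

ROBOT

A 7-joint arm with a two-finger parallel gripper is mounted at the origin on the work surface; the furniture and walls round the work are solid. World frame = base frame: x ahead of the robot, y to its left, z up, the work surface at z = 0. Lengths are in m, angles in degrees, forces in N, time in s.
With the tool pointing down it reaches from about 0.425 to 0.875 m from the base axis. Payload 4.7 kg.
Tool frame: the origin (TCP) lies at the very end of the fingers, on their centre line; the grasp point (between the pads) lies 19 mm behind it; z points along the fingers, y is the direction in which the jaws open and shut (so a half turn about z gives the same grasp; the last joint's range is limited). The gripper opens to 87 mm and grips with 3 to 60 N. Pads are 19 mm wide; open, the fingers measure 117 mm over their backs; the gripper's body (75 mm by 190 mm) begins 51 mm behind the grasp point.
Start: joints at [-70.124, 18.392, -4.016, 83.108, 1.295, 78.541, -3.26], TCP at [0.212, 0.614, 0.223] pointing down, gripper open.
Joint ranges: [-163.93, 163.93], [-17.29, 119.83], [-79.2, 71.16], [3.27, 140.29], [-89.18, 269.18], [5.43, 117.66], [-154.24, 154.24]. Speed limits (degrees/s): [147.25, 147.25, 180, 180, 180, 180, 180].

INTERFACE

Orientations are given as [roll, pitch, yaw] about the fixed x, y, z axes, in that order (R = Rz(yaw) Ry(pitch) Rx(roll)).
In Python, from cell import env gives the robot as it stands.
- The arm moves only by the tool apply_moves, never from a script. Its argument "targets" is a list of rows, each a list of 2 entries, a list of its own where there are three numbers: the shift along the world's x, y, z in mm, then the turn, a rotation vector about the world's x, y, z in rad. A call has 1 to 8 rows; each row is the pose to reach, as a shift and turn from the pose commanded when the call began; what a row does not reach only later rows make up. A row lasts 1/10 s, in which the tool goes at most 50 mm and 8.59 degrees, less where a joint would pass 70% of its speed; a pose out of reach is approached as far as the arm can. A call with a gripper value outside its range is refused whole. "hand" is the finger opening in mm, from 0 to 87, set as the call begins (left out, the last holds). The fingers move at their own pace and stop on an object; "squeeze" is the grip in N (left out, the last holds). Time passes only in rows, so rows that repeat a pose let the fingers close. It gives the time, the measured TCP pose, the force and the opening at its end, in the units of the state.
- env.get_obs(): the state, without advancing time (a new reading comes with each control period).
- env.read_camera(name): name is "side" or "top"; returns a dict with "image" (384x512x3 uint8, red, green, blue), "camera_matrix" (3x3 intrinsics, pixels), "camera_from_world" (4x4, takes a point from world to camera coordinates). Camera axes: x right, y down, z forward; pixel columns grow to the right and rows downward; lengths in m; the calibration is good to about 2 mm. A picture is of the moment at which its call begins. There is no depth.
- env.sign_off(): hands the job in, once; it reports no verdict.
Trained networks look in a picture, given as the dict that the camera call returned (one of the last four; its "shot" number tells which), for a name from the list of things; names that differ only in an ending like _2 or _b are one class to them, and where a whole thing is asked for, a point or a joint stands for the part that bears it (a point fixed in the world has none). Each returns a list of dicts, best first, with "conf" (0 to 1); they miss things now and then, are a little off and sometimes report something else, mostly with a low value. They report only what shows in the picture. A call takes as long as a camera call.
- env.regions_of(picture, target): "region" (384x512 bool, what is visible of it) and "rect" ([left, top, right, bottom] in pixels, round what is visible of it).
The state is a dict: "time_s": time; "qpos": joint angles; "joint_velocities": joint speeds; "effort": joint torques, N m; "tool_pos": TCP position; "tool_rot": TCP orientation; "force": force on the tool from outside, world axes, zero at the start; "wrist_torque": the same for the moment, N m; "grip_width": finger opening in m.
Only numpy, scipy, OpenCV 4.12 (cv2) and the standard library are available. Lean on these libraries where they do the work, as an engineer would, in place of code of your own. Each camera call takes 0.05 s, during which the arm holds its last target. There are 200 camera calls.

## Working session

There is one attempt and no reset: what is moved stays moved. The work goes in short steps, Python scripts to look and compute and a tool call to move; the robot and the scene stay as the last step left them, time stands still between calls to the robot, and variables do not carry over. Pictures are saved under pics/ and viewed, about 8 in all and at most 12, crops included, and the job is handed in when it is done.

Besides the shell and the picture viewer there is one more tool, called after "Emit:" in YAML: its name, and indented under it one key for each argument. apply_moves: Moves the arm, as the interface text tells. Its arguments: {"type":"object","properties":{"targets":{"type":"array","items":{"type":"array"}},"hand":{"type":"number"},"squeeze":{"type":"number"}},"required":["targets"]}

```bash
ls; mkdir -p pics
python3 - <<'E'
from cell import env
import cv2, numpy as np
o=env.get_obs(); print(o)
for n in ["side","top"]:
    p=env.read_camera(n); cv2.imwrite(f"pics/{n}0.png",p["image"][:,:,::-1])
    print(n,p["camera_matrix"].tolist(),np.round(p["camera_from_world"],4).tolist(),p.get("shot"))
    for t in ["rack","cover","cover_lug","rack_stand","tray_stand","plug_a"]:
        for r in env.regions_of(p,t)[:2]: print(t,round(r["conf"],2),r["rect"],r["region"].sum())
E
```

```text
pics
{'time_s': 0.0, 'qpos': array([-70.1238367 ,  18.43966124,  -4.01498551,  83.17320229,
         1.29753811,  78.54036484,  -3.26016758]), 'joint_velocities': array([-0.12610965, -0.16392178, -0.06481747, -0.0280148 , -0.03251766,
        0.02223063, -0.02000669]), 'effort': array([-1.26451181e-03, -4.91286635e+01, -4.04450800e-01, -3.12524414e+01,
       -6.38622791e-02,  4.38528636e-02,  1.78312166e-04]), 'tool_pos': array([0.21224477, 0.61380303, 0.22146952]), 'tool_rot': array([-1.79892151e+02,  8.29735929e-03,  1.60933377e+02]), 'force': array([-0.7020609 ,  0.19366052, -0.29895033]), 'wrist_torque': array([-0.04795872, -0.07365914, -0.07252269]), 'grip_width': 0.08695934033967147}
side [[417.7511610274447, 0.0, 259.71675235746], [0.0, 417.7511610274447, 191.86152768586524], [0.0, 0.0, 1.0]] [[0.9992, -0.0375, 0.0117, -0.5773], [-0.0151, -0.6417, -0.7668, 0.0423], [0.0363, 0.766, -0.6418, 1.3015], [0.0, 0.0, 0.0, 1.0]] 1
rack 0.79 [258.9, 107.3, 279.7, 151.6] 507
cover 0.71 [196.7, 180.9, 244.1, 217.5] 983
cover_lug 0.74 [196.9, 180.6, 242.3, 219.0] 1057
cover_lug 0.33 [256.
[... 223 characters left out ...]
[[427.4408147499341, 0.0, 247.95642957139205], [0.0, 427.4408147499341, 196.77305594547923], [0.0, 0.0, 1.0]] [[-0.02, -0.9998, -0.0023, -0.0724], [-0.997, 0.0201, -0.0752, 0.5752], [0.0752, 0.0008, -0.9972, 1.1596], [0.0, 0.0, 0.0, 1.0]] 2
rack 0.88 [87.1, 160.2, 150.3, 198.9] 1333
rack 0.15 [184.3, 215.0, 241.8, 266.3] 1734
cover 0.77 [184.1, 222.8, 246.7, 262.2] 1709
cover 0.4 [79.2, 176.0, 164.5, 218.7] 1790
cover_lug 0.77 [185.6, 216.1, 246.2, 264.3] 1818
rack_stand 0.64 [86.7, 161.6, 151.0, 195.4] 1181
rack_stand 0.62 [77.7, 174.5, 160.8, 216.4] 1627
tray_stand 0.87 [263.1, 156.4, 337.2, 195.8] 2935
plug_a 0.6 [120.3, 169.7, 143.6, 186.9] 224
plug_a 0.53 [93.5, 164.0, 116.1, 177.3] 251
```

Run:
```python
import cv2
a=cv2.imread("pics/top0.png");cv2.imwrite("pics/top0b.png",cv2.resize(a[110:310,60:360],None,fx=2.6,fy=2.6,interpolation=cv2.INTER_CUBIC))
a=cv2.imread("pics/side0.png");cv2.imwrite("pics/side0b.png",cv2.resize(a[80:300,150:400],None,fx=2.7,fy=2.7,interpolation=cv2.INTER_CUBIC))
```

```text
(no output)
```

View pics/top0b.png

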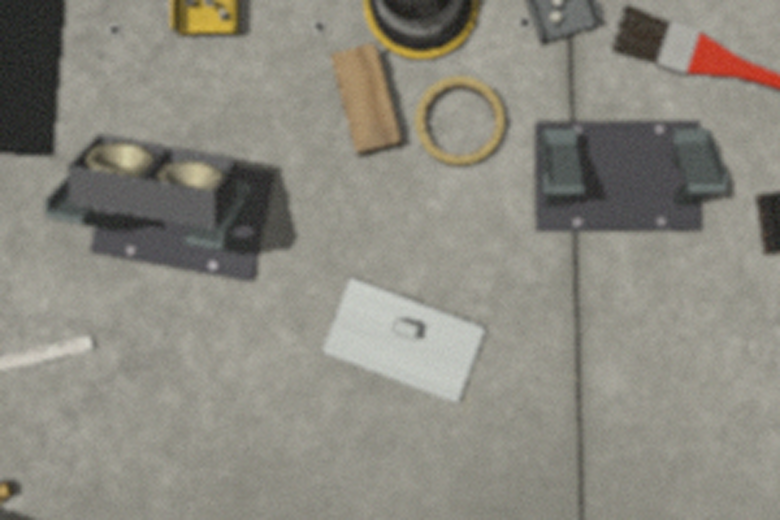

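View pics/side0b.png

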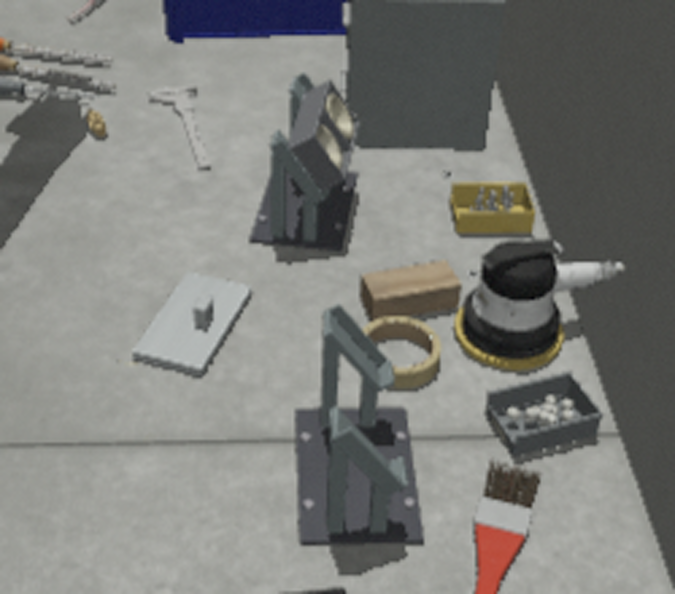

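```bash
cat > h.py <<'E'
import numpy as np, cv2
from scipy.optimize import least_squares, minimize
from scipy.spatial.transform import Rotation as R
def proj(p,X):
    X=np.atleast_2d(X); T=p["camera_from_world"]; c=X@T[:3,:3].T+T[:3,3]
    u=c@p["camera_matrix"].T; return u[:,:2]/u[:,2:]
def save(p,n):
    cv2.imwrite("pics/"+n+".png",p["image"][:,:,::-1])
def ry(a): return R.from_euler('y',a,degrees=True).as_matrix()
def rz(a): return R.from_euler('z',a,degrees=True).as_matrix()
E
python3 - <<'E'
from h import *
from cell import env
import pickle
P={n:env.read_camera(n) for n in ["side","top"]}
pickle.dump({n:{k:v for k,v in P[n].items()} for n in P},open("P0.pkl","wb"))
# cover outline
Q={}
for n,b in (("side",(125,170,100,70)),("top",(175,205,80,70))):
    im=P[n]["image"]; x,y,w,h=b
    m=np.zeros(im.shape[:2],np.uint8); m[y:y+h,x:x+w]=(im[y:y+h,x:x+w].min(2)>165)*255
    r=env.regions_of(P[n],"cover")[0]["region"]
    m2=m&cv2.dilate(r.astype(np.uint8)*255,np.ones((9,9)))
    c=max(cv2.findContours(m2,0,2)[0],key=cv2.contourArea)
    print(n,m2.sum()//255,cv2.minAreaRect(c), np.round(cv2.boxPoints(cv2.minAreaRect(c)),1).tolist())
    print(np.median(im[r],0), cv2.approxPolyDP(cv2.convexHull(c),3,True)[:,0].tolist())
def crop(n,x,y,w,h,f):
    return cv2.resize(P[n]["image"][y:y+h,x:x+w,::-1],None,fx=f,fy=f,interpolation=cv2.INTER_CUBIC)
a=crop("top",74,155,100,65,4); b=crop("top",260,150,100,65,4)
c=crop("side",236,100,60,80,4); d=crop("side",252,188,60,100,4)
C=np.zeros((660,800,3),np.uint8)
C[:260,:400]=a; C[:260,400:]=b
C2=np.zeros((400,800,3),np.uint8); C2[:320,:240]=c; C2[:400,400:640]=d
cv2.imwrite("pics/c1.png",C[:260]); cv2.imwrite("pics/c2.png",C2)
cv2.imwrite("pics/c12.png",np.vstack([C[:260],C2])[:600])
E
```

```text
side 512 ((215.44117736816406, 196.2353057861328), (25.70877456665039, 33.22737503051758), 14.03624439239502) [[198.89999389648438, 209.1999969482422], [207.0, 177.0], [231.89999389648438, 183.1999969482422], [223.89999389648438, 215.5]]
[177. 182. 180.] [[223, 181], [224, 215], [199, 209], [219, 180]]Traceback (most recent call last):
  File "<stdin>", line 13, in <module>
ValueError: max() iterable argument is empty
```

Run:
```python
from h import *
from cell import env
import pickle
P=pickle.load(open("P0.pkl","rb"))
L=[]
for n,(x,y,w,h) in (("side",(188,172,62,54)),("top",(176,208,80,64))):
    im=cv2.resize(P[n]["image"][y:y+h,x:x+w],None,fx=4,fy=4,interpolation=cv2.INTER_CUBIC)
    g=cv2.GaussianBlur(im.max(2),(5,5),0); t,m=cv2.threshold(g,0,255,cv2.THRESH_OTSU)
    c=max(cv2.findContours(m,0,2)[0],key=cv2.contourArea)
    q=cv2.approxPolyDP(cv2.convexHull(c),10,True)[:,0]/4+[x,y]
    print(n,t,cv2.contourArea(c)/16,np.round(q,1).tolist()); L.append(cv2.cvtColor(m,cv2.COLOR_GRAY2BGR))
def crop(n,x,y,w,h,f):
    return cv2.resize(P[n]["image"][y:y+h,x:x+w,::-1],None,fx=f,fy=f,interpolation=cv2.INTER_CUBIC)
C=np.zeros((600,800,3),np.uint8)
C[:260,:400]=crop("top",74,155,100,65,4); C[:260,400:]=crop("top",260,150,100,65,4)
C[260:580,:240]=crop("side",236,100,60,80,4); C[260:600,240:480]=crop("side",252,188,60,85,4)
for m,y0 in zip(L,(270,400)):
    m=cv2.resize(m,None,fx=.5,fy=.5); C[y0:y0+m.shape[0],500:500+m.shape[1]]=m
cv2.imwrite("pics/c12.png",C)
```

```text
side 135.0 3319.0625 [[249.8, 172.0], [249.8, 225.8], [188.0, 225.8], [188.0, 172.0]]
top 173.0 1642.53125 [[195.0, 217.5], [245.2, 236.8], [235.0, 264.0], [184.8, 245.0]]
```

View pics/c12.png

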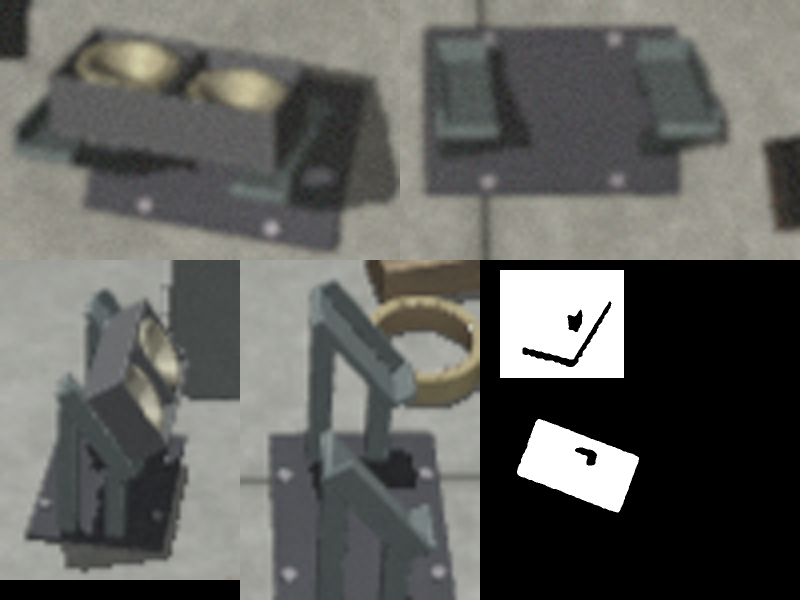

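```bash
cat > fit.py <<'E'
from h import *
import pickle
P=pickle.load(open("P0.pkl","rb"))
T=lambda l,x,y,oy=0:[[x+(u+.5)/4-.5,y+(v-oy+.5)/4-.5] for u,v in l]
B=[(60,90),(60,-90),(-60,-90),(-60,90)]
def fit(bt,bs,bi,st,ss,si,x0,extra=None):
    def res(q,out=False):
        x,y,w,t,a,b=q
        W=lambda l:np.array([rz(w)@np.array([i,j,t])+[x,y,0] for i,j in l])/1
        sc=[(a,b),(a,-b),(-a,-b),(-a,b)]
        r=[]
        for n,pts,idx,src in (("top",bt[0],bt[1],B),("side",bs,bi,B),("top",st[0],st[1],sc),("side",ss,si,sc)):
            if len(pts): r.append(proj(P[n],W([src[i] for i in idx])/1000)-np.array(pts))
        r=np.vstack(r)
        return r if out else np.r_[r.ravel(),(t-6)/5,(a-50)/3,(b-45)/3]
    s=least_squares(res,x0,loss='soft_l1',x_scale=[10,10,1,1,1,1]); print(np.round(s.x,2)); print(np.round(res(s.x,True),1).tolist()); return s.x
tray=fit((T([(24,27),(281,29),(280,194),(25,194)],260,150),[0,1,2,3]),
  T([(28,176),(196,173)],252,188)+[[150+423/2.7,80+543/2.7],[150+298/2.7,80+543/2.7]],[3,0,1,2],
  (T([(88,38),(214,38),(217,180),(88,181)],260,150),[0,1,2,3]),
  T([(46,215),(184,212),(198,311),(50,314)],252,188),[3,0,1,2],[600,-150,0,6,50,45])
rk=fit((T([(85,206),(337,249)],74,155),[3,2]),T([(28,277),(170,295)],236,100),[2,1],
  (T([(145,205),(271,228)],74,155),[3,2]),T([(42,240),(157,255)],236,100),[2,1],[600,250,-8,6,50,45])
# cover: top view plate corners z=13 (upper rim), side view
ct=np.array([[195,217.5],[245.2,236.8],[235,264],[184.8,245]])
cs=np.array([[197,272],[251,290],[197,375],[133,355]])/2.7+[150,80]  # far-left? 
def resc(q,o=False):
    x,y,w=q
    c=np.array([rz(w)@np.array([i,j,13])+[x,y,0] for i,j in ((42.5,77.5),(42.5,-77.5),(-42.5,-77.5),(-42.5,77.5))])/1000
    r=[proj(P["top"],c)-ct, (proj(P["side"],c)-cs[[1,2,3,0]])*.7]
    r=np.vstack(r); return r if o else r.ravel()
s=least_squares(resc,[480,50,-20],loss='soft_l1'); print("cover",np.round(s.x,2)); print(np.round(resc(s.x,True),1).tolist())
# rack in its stand
def resr(q,o=False):
    s_,l,w=q; t=rk
    A=rz(w)@ry(55); o_=np.array([t[0],t[1],110])+rz(w)@(ry(55)@np.array([s_,l,0]))
    X=np.array([(-36,71,42),(-36,-71,42),(36,71,42),(36,-71,42),(-36,71,0),(-36,-71,0)])
    r=proj(P["top"],(X@A.T+o_)/1000)-np.array(T([(52,73),(280,116),(97,30),(303,73),(49,119),(273,172)],74,155))
    r2=[]
    return r if o else np.r_[r.ravel(),(s_-8)/1.5]
s=least_squares(resr,[8,0,-8],loss='soft_l1'); print("rack s,l,w",np.round(s.x,2)); print(np.round(resr(s.x,True),1).tolist())
E
python3 fit.py
```

```text
[ 628.27 -224.24   -1.06    7.8    49.74   44.74]
[[-0.2, -0.8], [-0.5, -1.4], [0.4, -0.1], [-0.3, -0.0], [0.1, -0.9], [-0.7, -0.3], [-0.3, -0.9], [-0.4, -0.6], [-0.1, 0.0], [0.2, -0.0], [-0.1, -0.3], [0.2, -0.5], [-0.5, 0.8], [0.2, 1.3], [-0.3, 1.2], [-0.6, 0.7]]
[598.93 247.21 -10.58   7.63  51.46  44.31]
[[-0.9, 0.2], [-0.5, 0.0], [-0.4, -0.3], [-1.5, -1.4], [0.8, 0.1], [0.4, -0.4], [0.8, 1.6], [0.9, 0.6]]
cover [455.4    8.76 -22.29]
[[-0.1, -1.6], [1.8, -0.7], [0.9, 1.0], [-1.3, -0.4], [-0.3, -0.5], [0.2, -1.1], [-1.2, -0.7], [-3.0, 0.1]]
rack s,l,w [  7.43   0.17 -12.53]
[[-0.7, -0.7], [-1.3, -0.1], [0.3, -2.4], [2.1, -2.5], [0.7, 2.4], [-0.1, 0.3]]
```

```bash
cat > edge.py <<'E'
from h import *
import pickle
P=pickle.load(open("P0.pkl","rb"))
G={}
for n in P:
    g=cv2.GaussianBlur(P[n]["image"].astype(np.float32),(0,0),1.0)
    gx=cv2.Sobel(g,cv2.CV_32F,1,0,scale=1/8);gy=cv2.Sobel(g,cv2.CV_32F,0,1,scale=1/8)
    G[n]=(gx.mean(2),gy.mean(2))
def score(n,a,b):
    k=np.linspace(.04,.96,40)[:,None]; p=proj(P[n],(a+(b-a)*k)/1000).astype(np.float32)
    d=p[-1]-p[0]; d/=np.linalg.norm(d)+1e-9
    s=[cv2.remap(c,p[:,0],p[:,1],cv2.INTER_LINEAR).ravel() for c in G[n]]
    v=np.abs(-d[1]*s[0]+d[0]*s[1]); return np.minimum(v,12).mean()
def opt(f,x0,st):
    best=None
    for k in range(12):
        r=np.random.default_rng(k); s=minimize(lambda q:-f(q),np.array(x0)+r.normal(0,1,len(x0))*np.array(st)*.7,method="Nelder-Mead",options=dict(initial_simplex=None,xatol=.02,fatol=1e-4))
        if best is None or s.fun<best.fun: best=s
    return best.x,-best.fun
def box(x,y,z0,z1): return 
def cover(q,o=0):
    c=lambda i,j,z:rz(q[2])@np.array([i,j,z])+[q[0],q[1],0]
    X,Y=42.5,77.5; s=0
    for n in ("top","side"):
        for z,es in ((13,((1,1,1,-1),(1,-1,-1,-1),(-1,-1,-1,1),(-1,1,1,1))),(0,((-1,-1,-1,1),(1,-1,-1,-1)))):
            for a,b,e,f in es: s+=score(n,c(a*X,b*Y,z),c(e*X,f*Y,z))*(1 if z else .5)
        for a,b,e,f in((1,1,1,-1),(1,-1,-1,-1),(-1,-1,-1,1),(-1,1,1,1)): s+=.3*score(n,c(13+8*a,13*b,41),c(13+8*e,13*f,41))
    return s
for t in (lambda q:cover(q),): print("cover",opt(t,[456,7,-21.5],[5,5,1.5]))
def stand(q,vis):
    x,y,w,t=q[:4]; s=-((t-8)/3)**2*.3; c=lambda v:rz(w)@np.array(v,float)+[x,y,0]
    sl=lambda a,b,h=0:c(ry(55)@np.array([a,b,h])+[0,0,110])
    for n,a,b in vis: s+=score(n,c([*a,t]),c([*b,t]))
    for n,sg in rails: s+=score(n,sl(-46,50*sg),sl(40,50*sg))
    return s
A,B,C,D=(60,90),(60,-90),(-60,-90),(-60,90)
rails=[("top",1),("top",-1),("side",1)]
print("tray",opt(lambda q:stand(q,[("top",A,B),("top",C,D),("top",D,A),("side",C,D),("side",A,D),("side",B,C),("side",A,B)]),[628,-224,-1,8],[4,4,1.5,1]))
rails=[]
print("rackst",opt(lambda q:stand(q,[("top",C,D),("side",C,D),("side",B,C)]),[599,247,-10.5,8],[4,4,1.5,1]))
def rack(q):
    x,y,w=q; c=lambda a,b,h:rz(w)@(ry(55)@np.array([a,b,h],float)+[0,0,110])+[x,y,0]
    s=0
    for n,E in (("top",[((-36,71,42),(-36,-71,42)),((36,71,42),(36,-71,42)),((36,71,42),(-36,71,42)),((36,-71,42),(-36,-71,42)),((-36,71,0),(-36,-71,0))]),("side",[((-36,71,0),(-36,-71,0)),((-36,-71,0),(-36,-71,42)),((-36,71,42),(-36,-71,42)),((-36,-71,42),(36,-71,42)),((-36,-71,0),(36,-71,0)),((36,71,42),(36,-71,42))])):
        for a,b in E: s+=score(n,c(a[0]+8,a[1],a[2]),c(b[0]+8,b[1],b[2]))
    return s
print("rack+8",opt(rack,[599,247,-10.5],[5,5,1.5]))
E
python3 edge.py
```

```text
cover (array([454.64993072,  11.12649009, -21.17364003]), np.float64(114.63775634765625))
tray (array([ 6.26848980e+02, -2.24591294e+02, -3.63576621e-01,  6.78201344e+00]), np.float64(102.25115892600763))
rackst (array([593.87009697, 242.60651815, -11.57624021,   8.14425508]), np.float64(35.53799310141607))
rack+8 (array([597.82661465, 249.90091533, -10.71949475]), np.float64(95.20796203613281))
```

```bash
cat >> h.py <<'E'
def toolR(w,th,B=True,roll=0):
    # tool z = Rz(w)Ry(th)(0,0,-1); tool y = +/-Rz(w)y
    M=R.from_matrix(rz(w)@ry(th))*R.from_euler('x',180,degrees=True)
    if B: M=M*R.from_euler('z',180,degrees=True)
    return M*R.from_euler('z',roll,degrees=True)
def cur(env):
    o=env.get_obs(); return o["tool_pos"]*1000, R.from_euler('xyz',o["tool_rot"],degrees=True), o
def delta(env,tcp,M):
    p,C,o=cur(env); d=M*C.inv(); v=d.as_rotvec()
    print("shift",np.round(tcp-p,1).tolist(),"turn",np.round(v,4).tolist(),"deg",round(np.degrees(np.linalg.norm(v)),1),"q",np.round(o["qpos"],1).tolist(),"F",np.round(o["force"],1).tolist(),"w",round(o["grip_width"]*1000,1),"t",o["time_s"])
COV=(454.6,10.5,-21.3)
def coverpick(back,th=-45,gz=35.5):
    M=toolR(COV[2],th); gp=rz(COV[2])@np.array([13,0,gz])+[COV[0],COV[1],0]
    return gp+(19-back)*M.as_matrix()[:,2],M
E
python3 - <<'E'
from h import *
from cell import env
t,M=coverpick(90); print(t); delta(env,t,M)
E
```

```text
[419.93681782  24.01461     85.70458146]
shift [207.6, -590.4, -136.9] turn [-0.2711, -0.7371, -0.0371] deg 45.1 q [-70.1, 18.4, -4.0, 83.1, 1.3, 78.5, -3.3] F [-1.0, -0.5, -0.3] w 86.9 t 0.9
```

Emit:
apply_moves:
  targets:
    - [[20,-45,15],[-0.04,-0.11,0]]
    - [[90,-350,30],[-0.14,-0.37,-0.02]]
    - [[90,-350,30],[-0.14,-0.37,-0.02]]
    - [[90,-350,30],[-0.14,-0.37,-0.02]]
    - [[90,-350,30],[-0.14,-0.37,-0.02]]
    - [[90,-350,30],[-0.14,-0.37,-0.02]]
    - [[90,-350,30],[-0.14,-0.37,-0.02]]
    - [[90,-350,30],[-0.14,-0.37,-0.02]]
  hand: 60

```text
time_s: 1.7
tool_pos: [0.3032, 0.2658, 0.2508]
tool_rot: [-179.3, 22.5, 159.7]
force: [-1.4, 1.2, 0.4]
grip_width: 0.06
```

Run:
```python
from h import *
from cell import env
t,M=coverpick(90); delta(env,t,M)
```

```text
shift [116.8, -241.7, -165.1] turn [-0.1292, -0.3706, -0.0096] deg 22.5 q [-60.1, -17.3, -4.6, 119.1, 21.6, 77.8, 0.4] F [-1.4, 1.2, 0.4] w 60.0 t 1.7
```

Emit:
apply_moves:
  targets:
    - [[50,-40,0],[-0.03,-0.07,0]]
    - [[116,-120,-40],[-0.06,-0.18,0]]
    - [[116,-180,-60],[-0.1,-0.27,0]]
    - [[117,-241,-110],[-0.13,-0.37,-0.01]]
    - [[117,-242,-145],[-0.13,-0.37,-0.01]]
    - [[117,-242,-165],[-0.13,-0.37,-0.01]]
    - [[117,-242,-165],[-0.13,-0.37,-0.01]]
    - [[117,-242,-165],[-0.13,-0.37,-0.01]]

```text
time_s: 2.5
tool_pos: [0.4453, 0.1075, 0.14]
tool_rot: [-179.0, 44.6, 158.8]
force: [-1.0, -0.2, 0.4]
grip_width: 0.0599
```

Run:
```python
from h import *
from cell import env
t,M=coverpick(90); delta(env,t,M)
```

```text
shift [-25.4, -83.5, -54.3] turn [0.0096, -0.011, 0.0108] deg 1.0 q [-10.3, -17.3, -35.5, 140.0, 45.9, 45.9, -8.2] F [-1.0, -0.2, 0.4] w 59.9 t 2.5
```

```bash
cat > fk.py <<'E'
from h import *
import itertools, json
def fk(q,s,L):
    h,L1,L2,L3,a1,a2,a3,y=L; q=np.radians(q)
    T=np.array([0,0,h],float); M=np.eye(3)
    def r(ax,a):
        nonlocal M; M=M@R.from_euler(ax,a).as_matrix()
    def t(v):
        nonlocal T; T=T+M@np.array(v,float)
    r('z',s[0]*q[0]); r('y',q[1]); t([a1,0,L1]); r('z',s[1]*q[2]); r('y',q[3]); t([a2,0,L2]); r('z',s[2]*q[4]); r('y',q[5]); t([a3,0,L3]); r('z',s[3]*q[6]+np.radians(y))
    return T,M
D=[([-70.1238,18.4397,-4.015,83.1732,1.2975,78.5404,-3.2602],(212.24,613.8,221.47),(-179.892,.008,160.933)),
([-60.1,-17.3,-4.6,119.1,21.6,77.8,.4],(303.2,265.8,250.8),(-179.3,22.5,159.7)),
([-10.3,-17.3,-35.5,140,45.9,45.9,-8.2],(445.3,107.5,140),(-179,44.6,158.8))]
if __name__=="__main__":
    out=[]
    for s in itertools.product((1,-1),repeat=4):
        def res(L):
            r=[]
            for q,p,e in D:
                T,M=fk(q,s,L); r+=list(T-p)+list(300*(R.from_matrix(M)*R.from_euler('xyz',e,degrees=True).inv()).as_rotvec())
            return np.r_[r,(L[4:7])*.05]
        for y in (0,90,180,270):
            o=least_squares(res,[333,350,350,250,0,0,0,y]); out.append((o.cost,s,o.x,o.fun))
    out.sort(key=lambda a:a[0])
    for o in out[:3]: print(o[0],o[1],np.round(o[2],1),np.round(o[3],1).tolist())
E
python3 fk.py
```

```text
477.1177151178906 (-1, -1, -1, -1) [314.8 477.5 529.7 412.1 -11.7  31.9   0.8 450. ] [-26.2, 9.6, 0.5, 0.0, -0.0, 0.1, -10.8, 0.9, -4.3, -0.5, 0.3, -0.5, 4.8, -0.0, 3.8, -0.3, -0.3, 0.0, -0.6, 1.6, 0.0]
477.1177151191095 (-1, -1, -1, -1) [314.8 477.5 529.7 412.1 -11.7  31.9   0.8  90. ] [-26.2, 9.6, 0.5, 0.0, -0.0, 0.1, -10.8, 0.9, -4.3, -0.5, 0.3, -0.5, 4.8, -0.0, 3.8, -0.3, -0.3, 0.0, -0.6, 1.6, 0.0]
477.11771511933756 (-1, -1, -1, -1) [314.8 477.5 529.7 412.1 -11.7  31.9   0.8  90. ] [-26.2, 9.6, 0.5, 0.0, -0.0, 0.1, -10.8, 0.9, -4.3, -0.5, 0.3, -0.5, 4.8, -0.0, 3.8, -0.3, -0.3, 0.0, -0.6, 1.6, 0.0]
```

```bash
cat > fk.py <<'E'
from h import *
LIM=np.array([[-163.93,163.93],[-17.29,119.83],[-79.2,71.16],[3.27,140.29],[-89.18,269.18],[5.43,117.66],[-154.24,154.24]])
def fk(q,L):
    h,L1,L2,L3,a0,a1,a2,a3,b1,b2,b3=L; q=np.radians(q)
    T=np.array([0,0,h],float); M=np.eye(3)
    for ax,a,v in (('z',-q[0],[a0,0,0]),('y',q[1],[a1,b1,L1]),('z',-q[2],[0,0,0]),('y',q[3],[a2,b2,L2]),('z',-q[4],[0,0,0]),('y',q[5],[a3,b3,L3]),('z',-q[6]+np.pi/2,[0,0,0])):
        M=M@R.from_euler(ax,a).as_matrix(); T=T+M@np.array(v,float)
    return T,M
D=[([-70.1238,18.4397,-4.015,83.1732,1.2975,78.5404,-3.2602],(212.24,613.8,221.47)),
([-60.1,-17.3,-4.6,119.1,21.6,77.8,.4],(303.2,265.8,250.8)),
([-10.3,-17.3,-35.5,140,45.9,45.9,-8.2],(445.3,107.5,140))]
import os,json
if os.path.exists("D.json"): D+=[tuple(d) for d in json.load(open("D.json"))]
def fit(x0,sg):
    sg=np.array(sg,float)
    o=least_squares(lambda L:np.r_[np.ravel([fk(q,L)[0]-p for q,p in D]),(L-x0)/sg],x0); return o
if __name__=="__main__":
    z=np.zeros
    for b in ((24,0,0),(192.5,-168.5,136.3),(-192.5,168.5,-136.3),(0,0,0),(192.5,-168.5,0),(0,-24,0)):
      for a0 in (0,81):
        o=fit(np.array([317,400,400,350,a0,0,0,0,*b]),[60,60,60,100,30,5,5,5,15,15,15])
        print(b,a0,round(o.cost,1),np.round(o.x,1).tolist(),np.abs(o.fun[:3*len(D)]).max().round(1))
E
python3 fk.py
```

```text
(24, 0, 0) 0 6.8 [252.6, 466.5, 515.6, 367.5, -2.9, 0.9, 2.1, -0.2, -13.9, -13.8, 0.9] 0.2
(24, 0, 0) 81 10.6 [250.6, 466.5, 514.0, 367.1, 0.2, -0.1, 1.3, 0.3, -15.4, -11.1, -0.3] 0.4
(192.5, -168.5, 136.3) 0 107.6 [264.6, 464.0, 514.5, 349.8, -46.8, 23.7, 18.6, -23.5, 50.3, -132.9, 52.5] 3.1
(192.5, -168.5, 136.3) 81 115.3 [262.6, 464.0, 512.9, 349.3, -43.7, 22.7, 17.7, -22.9, 48.8, -130.1, 51.2] 3.2
(-192.5, 168.5, -136.3) 0 91.3 [238.6, 468.9, 514.9, 387.2, 44.5, -23.1, -17.5, 23.8, -84.5, 114.8, -53.4] 3.1
(-192.5, 168.5, -136.3) 81 90.8 [236.6, 468.9, 513.2, 386.8, 47.6, -24.1, -18.3, 24.4, -86.0, 117.6, -54.6] 2.9
(0, 0, 0) 0 3.9 [251.6, 466.4, 514.7, 368.5, -1.1, 0.3, 0.6, 0.2, -17.1, -9.0, -0.5] 0.1
(0, 0, 0) 81 7.5 [249.6, 466.5, 513.0, 368.1, 2.0, -0.7, -0.3, 0.7, -18.6, -6.3, -1.7] 0.3
(192.5, -168.5, 0) 0 93.7 [265.3, 465.4, 521.3, 350.9, -38.4, 17.0, 21.3, -15.4, 42.5, -110.7, 37.9] 2.9
(192.5, -168.5, 0) 81 100.6 [263.4, 465.5, 519.6, 350.5, -35.4, 15.9, 20.5, -14.9, 41.0, -107.9, 36.7] 3.0
(0, -24, 0) 0 3.7 [252.4, 466.2, 514.6, 367.1, -4.4, 2.1, 1.8, -1.6, -12.3, -18.0, 3.5] 0.2
(0, -24, 0) 81 7.7 [250.4, 466.3, 512.9, 366.7, -1.4, 1.0, 0.9, -1.1, -13.8, -15.2, 2.2] 0.4
```

```bash
cat > plan.py <<'E'
from fk import *
L=fit(np.array([251,466,514,368,0,0,0,0,-15,-12,0]),[20]*4+[5]*7).x
RS=(597.8,249.9,-10.7); TS=(627,-224.5,-.4)
def fr(S,p,flip=False):   # point in slope frame (a down, y, h out)
    return rz(S[2])@(ry(55)@np.array(p,float)+[0,0,110])+[S[0],S[1],0]
def ik(tcp,M,n=40,seed=0,q0=None,fixq=None):
    Mm=M.as_matrix(); r=np.random.default_rng(seed); S=[]
    def res(q):
        T,A=fk(q,L); return np.r_[(T-tcp),200*(R.from_matrix(A.T@Mm)).as_rotvec()]
    for k in range(n):
        s=least_squares(res,q0 if q0 is not None and k==0 else r.uniform(LIM[:,0]+.5,LIM[:,1]-.5),bounds=(LIM[:,0],LIM[:,1]),max_nfev=60)
        if s.cost<.5: S.append((np.min(np.minimum(s.x-LIM[:,0],LIM[:,1]-s.x)),s.x))
    S.sort(key=lambda a:-a[0]); return S
def place(out,gz=35.5,th=-45):  # cover on rack, out = mm above home along normal
    g=np.array([13,0,gz]); A=rz(RS[2])@ry(55); o=fr(RS,[8,0,33+out])
    M=toolR(RS[2],th+55); return o+A@g+19*M.as_matrix()[:,2],M
def pinch(S,x,out,flip,h=23,ya=0,ctr=8):
    # tool z down slope, tool y=-n (flip False) / +n (True)
    A=rz(S[2])@ry(55); n=A[:,2]*(1 if flip else -1); d=A[:,0]
    M=R.from_matrix(np.c_[np.cross(n,d),n,d]); return fr(S,[ctr+x,ya,out+h]),M
if __name__=="__main__":
    for th in (-45,-35,-55):
      for B in (True,False):
        for back in (0,90):
            M=toolR(COV[2],th,B); t=coverpick(back,th)[0]
            s=ik(t,M); print("cover",th,B,back,len(s),[(round(m,1),np.round(q).tolist()) for m,q in s[:2]])
    for nm,(t,M) in dict(place=place(0),placeup=place(60),pin=pinch(RS,1,0,False),pinF=pinch(RS,1,0,True),tray=pinch(TS,1,0,True,ctr=0),trayF=pinch(TS,1,0,False,ctr=0)).items():
        s=ik(t,M); print(nm,np.round(t),len(s),[(round(m,1),np.round(q).tolist()) for m,q in s[:3]])
E
python3 plan.py
```

```text
cover -45 True 0 0 []
cover -45 True 90 0 []
cover -45 False 0 0 []
cover -45 False 90 0 []
cover -35 True 0 0 []
cover -35 True 90 0 []
cover -35 False 0 0 []
cover -35 False 90 0 []
cover -55 True 0 0 []
cover -55 True 90 0 []
cover -55 False 0 0 []
cover -55 False 90 0 []
place [662. 238. 113.] 14 [(np.float64(36.5), [-13.0, 36.0, -9.0, 72.0, 0.0, 81.0, 58.0]), (np.float64(35.8), [-32.0, 36.0, 19.0, 73.0, -16.0, 82.0, 68.0]), (np.float64(35.3), [-1.0, 39.0, -30.0, 71.0, 12.0, 82.0, 51.0])]
placeup [710. 229. 148.] 17 [(np.float64(29.9), [-16.0, 40.0, -2.0, 61.0, -3.0, 88.0, 62.0]), (np.float64(29.9), [-15.0, 40.0, -5.0, 61.0, -2.0, 88.0, 61.0]), (np.float64(29.5), [-18.0, 40.0, 1.0, 61.0, -5.0, 88.0, 62.0])]
pin [621. 245. 116.] 14 [(np.float64(26.8), [0.0, 14.0, -41.0, 114.0, 54.0, 44.0, 95.0]), (np.float64(25.9), [-27.0, 10.0, -11.0, 114.0, 46.0, 40.0, 100.0]), (np.float64(25.4), [-39.0, 10.0, 2.0, 115.0, 43.0, 39.0, 102.0])]
pinF [621. 245. 116.] 21 [(np.float64(26.8), [1.0, 14.0, -42.0, 113.0, 54.0, 45.0, -86.0]), (np.float64(26.7), [-3.0, 13.0, -38.0, 114.0, 53.0, 44.0, -85.0]), (np.float64(26.2), [-17.0, 11.0, -22.0, 114.0, 48.0, 41.0, -82.0])]
tray [ 646. -225.  122.] 21 [(np.float64(22.6), [-0.0, 8.0, 26.0, 117.0, -38.0, 28.0, 54.0]), (np.float64(21.9), [10.0, 8.0, 15.0, 117.0, -35.0, 27.0, 51.0]), (np.float64(21.8), [12.0, 8.0, 13.0, 117.0, -35.0, 27.0, 51.0])]
trayF [ 646. -225.  122.] 8 [(np.float64(22.6), [-18.0, 10.0, 46.0, 118.0, -45.0, 30.0, -121.0]), (np.float64(22.6), [1.0, 8.0, 25.0, 117.0, -38.0, 28.0, -127.0]), (np.float64(21.7), [14.0, 8.0, 11.0, 117.0, -34.0, 27.0, -130.0])]
```

Run:
```python
from plan import *
for th in (-30,-25,-20,-15,-10,0):
    for B in (True,False):
        r=[]
        for back in (0,60):
            M=toolR(COV[2],th,B); t=coverpick(back,th)[0]; s=ik(t,M,30); r.append((len(s),[(round(m,1),np.round(q).tolist()) for m,q in s[:1]]))
        if B: t,M=place(0,th=th); s=ik(t,M,30); r.append(("PL",len(s),[(round(m,1),np.round(q).tolist()) for m,q in s[:1]])); t,M=place(60,th=th); s=ik(t,M,30); r.append(("PL60",len(s),[(round(m,1),np.round(q).tolist()) for m,q in s[:1]]))
        print(th,B,r)
```

```text
-30 True [(14, [(np.float64(0.6), [62.0, -8.0, -75.0, 140.0, 27.0, 20.0, 30.0])]), (0, []), ('PL', 13, [(np.float64(19.4), [-8.0, 47.0, -16.0, 57.0, -1.0, 98.0, 58.0])]), ('PL60', 14, [(np.float64(11.1), [-12.0, 53.0, -8.0, 43.0, -5.0, 107.0, 61.0])])]
-30 False [(14, [(np.float64(0.4), [66.0, -11.0, -78.0, 140.0, 19.0, 19.0, -143.0])]), (0, [])]
-25 True [(18, [(np.float64(3.6), [63.0, -5.0, -74.0, 137.0, 21.0, 25.0, 39.0])]), (13, [(np.float64(2.8), [18.0, -14.0, -32.0, 138.0, 13.0, 34.0, 45.0])]), ('PL', 15, [(np.float64(13.7), [-10.0, 51.0, -12.0, 52.0, -6.0, 104.0, 60.0])]), ('PL60', 13, [(np.float64(4.4), [-7.0, 59.0, -22.0, 36.0, 2.0, 113.0, 57.0])])]
-25 False [(14, [(np.float64(3.6), [61.0, -5.0, -72.0, 137.0, 22.0, 25.0, -142.0])]), (6, [(np.float64(1.9), [-11.0, -13.0, -6.0, 138.0, 24.0, 37.0, -145.0])])]
-20 True [(16, [(np.float64(6.6), [40.0, -0.0, -51.0, 134.0, 20.0, 31.0, 42.0])]), (16, [(np.float64(6.0), [-4.0, -10.0, -9.0, 134.0, 15.0, 40.0, 45.0])]), ('PL', 11, [(np.float64(7.9), [-9.0, 55.0, -15.0, 46.0, -5.0, 110.0, 58.0])]), ('PL60', 0, [])]
-20 False [(13, [(np
[... 543 characters left out ...]
5.0])])]
-10 True [(14, [(np.float64(13.8), [48.0, 7.0, -56.0, 126.0, 17.0, 42.0, 49.0])]), (12, [(np.float64(14.1), [37.0, -3.0, -43.0, 125.0, 3.0, 48.0, 60.0])]), ('PL', 0, []), ('PL60', 0, [])]
-10 False [(11, [(np.float64(13.6), [56.0, 10.0, -66.0, 126.0, 21.0, 43.0, -134.0])]), (11, [(np.float64(14.1), [31.0, -3.0, -38.0, 125.0, 4.0, 48.0, -121.0])])]
0 True [(9, [(np.float64(21.1), [48.0, 16.0, -56.0, 119.0, 17.0, 53.0, 51.0])]), (11, [(np.float64(23.7), [49.0, 8.0, -55.0, 117.0, 8.0, 59.0, 58.0])]), ('PL', 0, []), ('PL60', 0, [])]
0 False [(10, [(np.float64(20.4), [24.0, 11.0, -30.0, 120.0, 7.0, 51.0, -121.0])]), (9, [(np.float64(22.2), [21.0, 5.0, -25.0, 117.0, 2.0, 58.0, -117.0])])]
```

```bash
sed -i 's/def coverpick(back,th=-45,gz=35.5)/def coverpick(back,th=-25,gz=36)/' h.py; sed -i 's/def place(out,gz=35.5,th=-45)/def place(out,gz=36,th=-25)/' plan.py
python3 - <<'E'
from h import *
from cell import env
t,M=coverpick(90,-10); delta(env,t,M)
t,M=coverpick(60); delta(env,t,M)
E
```

```text
shift [9.9, -97.2, -34.1] turn [0.2342, 0.5571, 0.0066] deg 34.6 q [-10.3, -17.3, -35.5, 140.0, 45.9, 45.9, -8.2] F [-1.0, -0.2, 0.4] w 59.9 t 2.5
shift [5.2, -95.4, -66.8] turn [0.138, 0.3136, 0.0085] deg 19.6 q [-10.3, -17.3, -35.5, 140.0, 45.9, 45.9, -8.2] F [-1.0, -0.2, 0.4] w 59.9 t 2.5
```

Emit:
apply_moves:
  targets:
    - [[10,-20,20],[0.06,0.14,0]]
    - [[10,-50,20],[0.12,0.28,0]]
    - [[10,-97,0],[0.18,0.42,0]]
    - [[10,-97,-34],[0.234,0.557,0.007]]
    - [[10,-97,-34],[0.234,0.557,0.007]]

```text
time_s: 3.0
tool_pos: [0.4523, 0.0076, 0.1043]
tool_rot: [-179.5, 13.9, 158.5]
force: [-1.2, 0.4, -0.8]
grip_width: 0.0597
```

Run:
```python
from h import *
from cell import env
t,M=coverpick(60); delta(env,t,M)
```

```text
shift [-1.7, 4.4, -31.1] turn [-0.0627, -0.184, 0.0072] deg 11.1 q [-14.8, -9.5, 3.8, 128.5, 11.1, 50.1, 51.1] F [-1.2, 0.4, -0.8] w 59.7 t 3.0
```

Emit:
apply_moves:
  targets:
    - [[-1,2,-15],[-0.03,-0.09,0.003]]
    - [[-1.7,4.4,-31],[-0.063,-0.184,0.007]]
    - [[-1.7,4.4,-31],[-0.063,-0.184,0.007]]
    - [[-1.7,4.4,-31],[-0.063,-0.184,0.007]]

```text
time_s: 3.4
tool_pos: [0.4533, 0.0149, 0.0754]
tool_rot: [-179.9, 25.4, 158.9]
force: [0.1, -0.4, 0.1]
grip_width: 0.06
```

Run:
```python
from h import *
from cell import env
t,M=coverpick(0); delta(env,t,M)
P=[env.read_camera(n) for n in ("side","top")]
a=cv2.resize(P[0]["image"][130:240,160:280],(400,367),interpolation=cv2.INTER_CUBIC)
b=cv2.resize(P[1]["image"][190:300,150:270],(400,367),interpolation=cv2.INTER_CUBIC)
cv2.imwrite("pics/g1.png",np.hstack([a,b])[:,:,::-1])
```

```text
shift [20.9, -12.1, -56.7] turn [0.0033, 0.0056, -0.0037] deg 0.4 q [-13.9, -12.8, -3.9, 138.2, 25.0, 37.1, 33.3] F [0.1, -0.4, 0.1] w 60.0 t 3.4
```

View pics/g1.png

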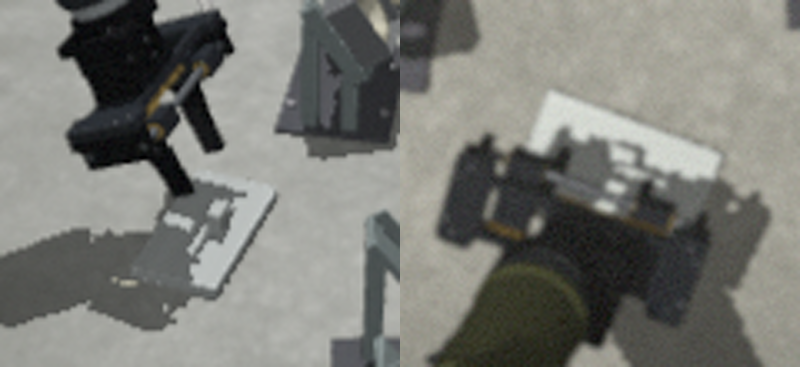

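Emit:
apply_moves:
  targets:
    - [[8,-5,-23],[0,0.003,0]]
    - [[16,-9,-44],[0.003,0.005,0]]
    - [[21,-12,-56],[0.003,0.006,-0.004]]
    - [[21,-12,-56],[0.003,0.006,-0.004]]

```text
time_s: 3.9
tool_pos: [0.4756, 0.0023, 0.0191]
tool_rot: [-180.0, 25.0, 158.5]
force: [0.2, 0.4, 0.5]
grip_width: 0.0599
```

Emit:
apply_moves:
  targets:
    - [[0,0,0],[0,0,0]]
    - [[0,0,0],[0,0,0]]
    - [[0,0,0],[0,0,0]]
    - [[0,0,0],[0,0,0]]
    - [[0,0,0],[0,0,0]]
  hand: 10
  squeeze: 40

```text
time_s: 4.4
tool_pos: [0.4746, 0.003, 0.0196]
tool_rot: [180.0, 25.1, 158.6]
force: [-0.1, -0.0, -0.0]
grip_width: 0.0276
```

Run:
```python
from h import *
from cell import env
t,M=coverpick(0); delta(env,t,M)
```

```text
shift [-0.4, -0.1, -0.8] turn [-0.0002, 0.0017, 0.0014] deg 0.1 q [-11.4, -3.5, -3.4, 138.5, 31.7, 27.9, 27.8] F [-0.1, -0.0, -0.0] w 27.6 t 4.4
```

Emit:
apply_moves:
  targets:
    - [[0,0,20],[0,0,0]]
    - [[10,0,60],[0,0,0]]
    - [[40,20,100],[0,0,0]]
    - [[80,40,150],[0,0,0]]
    - [[80,40,160],[0,0,0]]

```text
time_s: 4.9
tool_pos: [0.5574, 0.045, 0.1829]
tool_rot: [179.8, 25.3, 158.6]
force: [0.2, 0.3, -0.5]
grip_width: 0.0255
```

Run:
```python
from plan import *
from cell import env
t,M=place(60); print(t); delta(env,t,M)
P=[env.read_camera(n) for n in ("side","top")]
a=cv2.resize(P[0]["image"][80:240,160:320],(400,400),interpolation=cv2.INTER_CUBIC)
b=cv2.resize(P[1]["image"][130:290,130:290],(400,400),interpolation=cv2.INTER_CUBIC)
cv2.imwrite("pics/g2.png",np.hstack([a,b])[:,:,::-1])
```

```text
[704.13415016 229.80795374 150.33468469]
shift [146.7, 184.8, -32.6] turn [0.2627, 0.9294, 0.1719] deg 56.2 q [-14.1, -6.2, -3.1, 119.0, 20.1, 48.7, 40.6] F [0.2, 0.3, -0.5] w 25.5 t 4.9
```

View pics/g2.png

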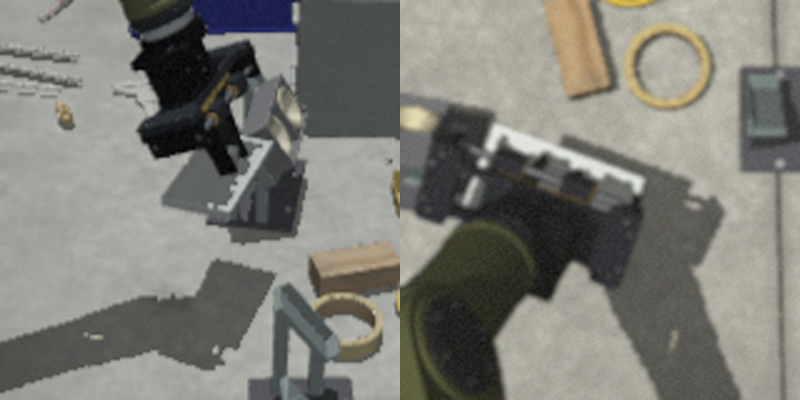

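Emit:
apply_moves:
  targets:
    - [[20,-10,5],[0.035,0.125,0.02]]
    - [[45,-20,10],[0.07,0.25,0.045]]
    - [[70,-20,10],[0.105,0.37,0.07]]
    - [[95,-10,10],[0.14,0.5,0.09]]
    - [[120,0,10],[0.175,0.62,0.115]]
    - [[140,10,0],[0.21,0.74,0.14]]
    - [[147,20,-10],[0.24,0.86,0.16]]
    - [[147,40,-20],[0.263,0.929,0.172]]

```text
time_s: 5.8
tool_pos: [0.7015, 0.0799, 0.1535]
tool_rot: [-179.5, -30.7, 168.9]
force: [0.4, 0.3, -2.4]
grip_width: 0.0254
```

Run:
```python
from plan import *
from cell import env
t,M=place(60); print(t); delta(env,t,M)
```

```text
[704.13415016 229.80795374 150.33468469]
shift [2.7, 149.9, -3.2] turn [0.005, -0.0133, 0.0019] deg 0.8 q [-5.8, 53.8, 2.7, 42.5, -10.0, 113.5, 73.9] F [0.4, 0.3, -2.4] w 25.4 t 5.8
```

Emit:
apply_moves:
  targets:
    - [[1,40,-1],[0.003,-0.007,0]]
    - [[2,80,-2],[0.005,-0.013,0.002]]
    - [[2.7,120,-3],[0.005,-0.013,0.002]]
    - [[2.7,150,-3.2],[0.005,-0.013,0.002]]
    - [[2.7,150,-3.2],[0.005,-0.013,0.002]]
    - [[2.7,150,-3.2],[0.005,-0.013,0.002]]

```text
time_s: 6.4
tool_pos: [0.7031, 0.2334, 0.1539]
tool_rot: [179.9, -29.7, 169.7]
force: [-0.3, -0.5, -0.2]
grip_width: 0.0254
```

Run:
```python
from plan import *
from cell import env
import pickle
t,M=place(60); delta(env,t,M)
t,M=place(25); delta(env,t,M)
P={n:env.read_camera(n) for n in ("side","top")}; pickle.dump(P,open("P1.pkl","wb"))
p,C,o=cur(env); Cm=C.as_matrix()
# predicted cover pose given grasp (origin in tool frame from pick model)
gt=R.from_matrix(rz(COV[2])); tp,TM=coverpick(0)
ow=p+Cm@(TM.as_matrix().T@(np.array([COV[0],COV[1],0])-tp)); A=Cm@TM.as_matrix().T@gt.as_matrix()
def dr(im,p,X,E,col):
    u=proj(p,X/1000)*S-OFF
    for i,j in E: cv2.line(im,tuple(np.round(u[i]).astype(int)),tuple(np.round(u[j]).astype(int)),col,1)
E=[(0,1),(1,2),(2,3),(3,0),(4,5),(5,6),(6,7),(7,4)]
bx=lambda x,y,z0,z1:np.array([(a*x,b*y,z) for z in (z0,z1) for a,b in ((1,1),(1,-1),(-1,-1),(-1,1))])
rk=np.array([fr(RS,v+[8,0,0]) for v in bx(36,71,0,42)]); cv=bx(42.5,77.5,0,13)@A.T+ow
I=[]
for n,(x,y,w,h) in (("side",(225,70,100,110)),("top",(60,130,110,110))):
    S=4; OFF=np.array([x,y])*S
    im=np.ascontiguousarray(cv2.resize(P[n]["image"][y:y+h,x:x+w,::-1],None,fx=S,fy=S,interpolation=cv2.INTER_CUBIC))
    if 1: dr(im,P[n],rk,E,(0,0,255)); dr(im,P[n],cv,E,(0,255,0))
    I.append(im)
cv2.imwrite("pics/g3.png",np.hstack(I)[:,:800])
```

```text
shift [1.0, -3.6, -3.6] turn [-0.001, 0.006, -0.005] deg 0.5 q [-14.6, 57.0, 0.5, 36.4, -13.5, 113.4, 62.9] F [-0.3, -0.5, -0.2] w 25.4 t 6.4
shift [-27.1, 1.8, -23.7] turn [-0.001, 0.006, -0.005] deg 0.5 q [-14.6, 57.0, 0.5, 36.4, -13.5, 113.4, 62.9] F [-0.3, -0.5, -0.2] w 25.4 t 6.4
```

View pics/g3.png

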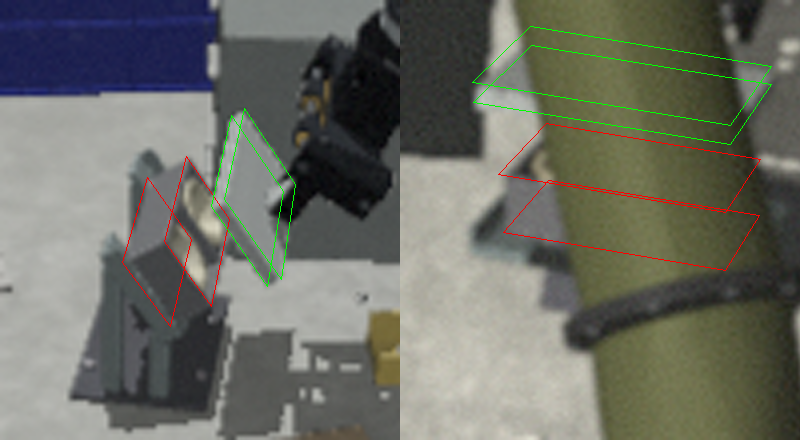

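```bash
cat > chk.py <<'E'
from plan import *
from cell import env
import pickle
P=pickle.load(open("P1.pkl","rb")); p,C,o=cur(env); Cm=C.as_matrix(); tp,TM=coverpick(0)
ow=p+Cm@(TM.as_matrix().T@(np.array([COV[0],COV[1],0])-tp)); A=Cm@TM.as_matrix().T@rz(COV[2])
Ar=rz(RS[2])@ry(55); ro=fr(RS,[8,0,0])
g=cv2.GaussianBlur(P["side"]["image"].astype(np.float32),(0,0),.9)
gx=cv2.Sobel(g,cv2.CV_32F,1,0,scale=1/8).mean(2);gy=cv2.Sobel(g,cv2.CV_32F,0,1,scale=1/8).mean(2)
def sc(segs,sh):
    s=0
    for a,b in segs:
        k=np.linspace(.05,.95,40)[:,None]; u=(proj(P["side"],(a+(b-a)*k)/1000)+sh).astype(np.float32); d=u[-1]-u[0]; d/=np.linalg.norm(d)
        v=np.abs(-d[1]*cv2.remap(gx,u[:,0],u[:,1],1)[:,0]+d[0]*cv2.remap(gy,u[:,0],u[:,1],1)[:,0]); s+=np.minimum(v,12).mean()
    return s
T=lambda A,o,l:[(A@np.array(a,float)+o,A@np.array(b,float)+o) for a,b in l]
X,Y=42.5,77.5
cs=T(A,ow,[((-X,Y,13),(-X,-Y,13)),((-X,Y,13),(X,Y,13)),((-X,-Y,13),(X,-Y,13)),((-X,Y,0),(-X,-Y,0)),((X,-Y,13),(X,Y,13)),((-X,-Y,0),(X,-Y,0))])
rs=T(Ar,ro,[((-36,71,42),(-36,-71,42)),((-36,-71,0),(-36,71,0)),((-36,-71,42),(36,-71,42)),((-36,-71,0),(36,-71,0)),((36,-71,42),(36,71,42)),((-36,71,42),(36,71,42))])
for nm,s in (("cover",cs),("rack",rs)):
    gr=np.arange(-2.5,2.51,.25); S=np.array([[sc(s,np.array([u,v])) for u in gr] for v in gr]); i=np.unravel_index(S.argmax(),S.shape)
    print(nm,"du,dv",gr[i[1]],gr[i[0]],S.max().round(1),S[10,10].round(1))
J=[proj(P["side"],(ow+e)/1000)-proj(P["side"],ow/1000) for e in np.eye(3)]; print("px per mm x,y,z",np.round(J,3).tolist())
E
python3 chk.py
```

```text
cover du,dv -2.5 -2.0 61.3 60.2
rack du,dv 0.5 -1.25 45.8 44.7
px per mm x,y,z [[[0.297, -0.003]], [[-0.026, -0.151]], [[0.016, -0.261]]]
```

Emit:
apply_moves:
  targets:
    - [[-13,-1,-14],[-0.001,0.006,-0.005]]
    - [[-27,1.8,-24],[-0.001,0.006,-0.005]]
    - [[-36,3.3,-30],[-0.001,0.006,-0.005]]
    - [[-36,3.3,-30],[-0.001,0.006,-0.005]]
    - [[-36,3.3,-30],[-0.001,0.006,-0.005]]

```text
time_s: 7.0
tool_pos: [0.6687, 0.2346, 0.1263]
tool_rot: [179.9, -29.8, 169.1]
force: [0.8, 0.2, -0.5]
grip_width: 0.0256
```

```bash
python3 - <<'E'
from plan import *
from cell import env
import pickle
for k in (14,4,0): t,M=place(k); delta(env,t,M)
P={"side":env.read_camera("side")}; pickle.dump(P,open("P1.pkl","wb"))
im=cv2.resize(P["side"]["image"][85:185,225:325],(600,600),interpolation=cv2.INTER_CUBIC)
cv2.imwrite("pics/g4.png",im[:,:,::-1])
E
python3 chk.py
```

```text
shift [-1.5, 2.2, -2.4] turn [-0.0006, 0.0035, 0.0033] deg 0.3 q [-15.1, 51.6, 0.2, 48.9, -13.2, 106.3, 63.5] F [0.8, 0.2, -0.5] w 25.6 t 7.0
shift [-9.6, 3.7, -8.1] turn [-0.0006, 0.0035, 0.0033] deg 0.3 q [-15.1, 51.6, 0.2, 48.9, -13.2, 106.3, 63.5] F [0.8, 0.2, -0.5] w 25.6 t 7.0
shift [-12.8, 4.3, -10.4] turn [-0.0006, 0.0035, 0.0033] deg 0.3 q [-15.1, 51.6, 0.2, 48.9, -13.2, 106.3, 63.5] F [0.8, 0.2, -0.5] w 25.6 t 7.0
cover du,dv 0.0 1.25 63.7 59.5
rack du,dv 0.75 -1.5 42.5 40.7
px per mm x,y,z [[[0.293, -0.003]], [[-0.02, -0.153]], [[0.011, -0.255]]]
```

View pics/g4.png

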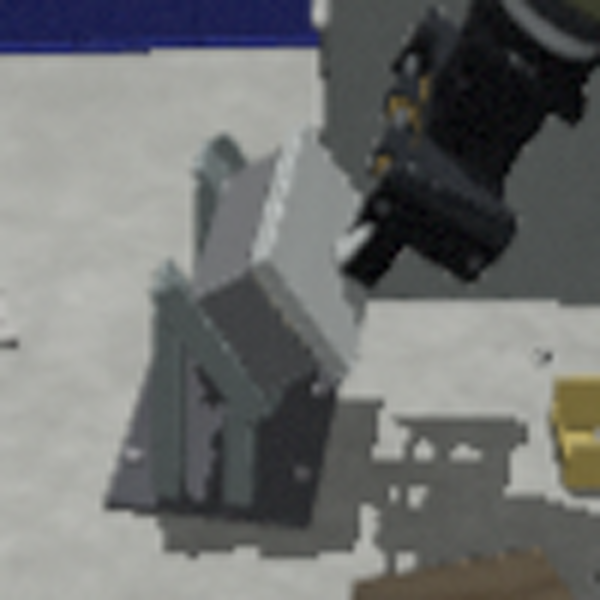

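```bash
cat >> chk.py <<'E'
z=lambda q:np.round((q-np.array([225,85])+.5)*6-.5,0).astype(int).tolist()
for nm,A_,o_,l in (("cover",A,ow,[(-X,-Y,0),(-X,-Y,13),(-X,Y,0),(-X,Y,13),(X,-Y,0),(X,-Y,13),(X,Y,13)]),("rack",Ar,ro,[(-36,-71,0),(-36,-71,42),(-36,71,0),(-36,71,42),(36,-71,0),(36,-71,42)])):
    for v in l: print(nm,v,z(proj(P["side"],(A_@np.array(v,float)+o_)/1000)[0]))
im=cv2.resize(P["side"]["image"][95:155,250:300],(660,792),interpolation=cv2.INTER_LANCZOS4)[:600]; cv2.imwrite("pics/g5.png",im[:,:,::-1])
E
python3 chk.py
```

```text
cover du,dv 0.0 1.25 63.7 59.5
rack du,dv 0.75 -1.5 42.5 40.7
px per mm x,y,z [[[0.293, -0.003]], [[-0.02, -0.153]], [[0.011, -0.255]]]
cover (-42.5, -77.5, 0) [250, 265]
cover (-42.5, -77.5, 13) [270, 255]
cover (-42.5, 77.5, 0) [287, 127]
cover (-42.5, 77.5, 13) [306, 117]
cover (42.5, -77.5, 0) [335, 381]
cover (42.5, -77.5, 13) [355, 372]
cover (42.5, 77.5, 13) [383, 228]
rack (-36, -71, 0) [185, 306]
rack (-36, -71, 42) [248, 273]
rack (-36, 71, 0) [222, 178]
rack (-36, 71, 42) [281, 147]
rack (36, -71, 0) [257, 402]
rack (36, -71, 42) [319, 371]
```

View pics/g5.png

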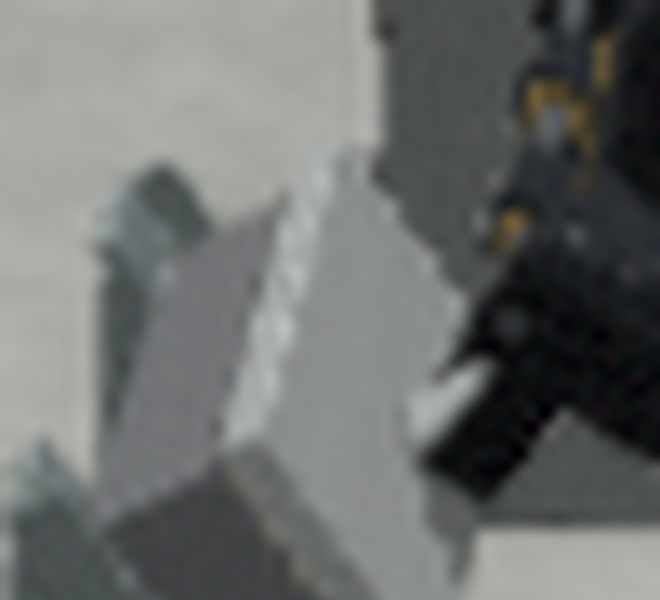

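Emit:
apply_moves:
  targets:
    - [[-2,2.2,-2.5],[0,0.003,0.003]]
    - [[-5.5,3,-5],[0,0.003,0.003]]
    - [[-9.5,3.7,-8],[0,0.003,0.003]]
    - [[-9.5,3.7,-8],[0,0.003,0.003]]

```text
time_s: 7.45
tool_pos: [0.6585, 0.2399, 0.1178]
tool_rot: [179.9, -30.0, 169.4]
force: [0.2, -0.6, -0.9]
grip_width: 0.0257
```

Run:
```python
from plan import *
from cell import env
for k in (4,0,-2): t,M=place(k); delta(env,t,M)
A=rz(RS[2])@ry(55); p,C,o=cur(env); print("err in slope frame",np.round(A.T@(place(0)[0]-p),1), "F",np.round(A.T@o["force"],1),o["wrist_torque"])
```

```text
shift [0.6, -1.6, 0.4] turn [-0.0014, 0.0003, -0.0015] deg 0.1 q [-15.5, 50.8, -0.0, 51.4, -13.2, 104.8, 63.6] F [0.2, -0.6, -0.9] w 25.7 t 7.45
shift [-2.6, -1.0, -1.9] turn [-0.0014, 0.0003, -0.0015] deg 0.1 q [-15.5, 50.8, -0.0, 51.4, -13.2, 104.8, 63.6] F [0.2, -0.6, -0.9] w 25.7 t 7.45
shift [-4.3, -0.7, -3.0] turn [-0.0014, 0.0003, -0.0015] deg 0.1 q [-15.5, 50.8, -0.0, 51.4, -13.2, 104.8, 63.6] F [0.2, -0.6, -0.9] w 25.7 t 7.45
err in slope frame [ 0.2 -1.5 -3.1] F [ 0.9 -0.6 -0.2] [-0.09721217 -0.63602876 -0.00735563]
```

Emit:
apply_moves:
  targets:
    - [[-2.5,-1,-2],[0,0,0]]
    - [[-2.5,-1,-2],[0,0,0]]

```text
time_s: 7.65
tool_pos: [0.6578, 0.2396, 0.1175]
tool_rot: [179.7, -29.7, 169.5]
force: [5.6, 2.5, 3.1]
grip_width: 0.0256
```

Emit:
apply_moves:
  targets:
    - [[-1.6,0.3,-1.2],[0,0,0]]
    - [[-1.6,0.3,-1.2],[0,0,0]]

```text
time_s: 7.85
tool_pos: [0.6578, 0.2397, 0.1174]
tool_rot: [179.6, -29.5, 169.5]
force: [8.8, 0.5, 5.9]
grip_width: 0.0258
```

Run:
```python
from plan import *
from cell import env
A=rz(RS[2])@ry(55); p,C,o=cur(env); print("err in slope frame",np.round(A.T@(place(0)[0]-p),1), "F",np.round(A.T@o["force"],1),o["wrist_torque"])
im=env.read_camera("side")["image"]; im=cv2.resize(im[95:155,250:300],(660,792),interpolation=cv2.INTER_LANCZOS4)[:600]; cv2.imwrite("pics/g6.png",im[:,:,::-1])
```

```text
err in slope frame [ 0.2 -1.1 -2.3] F [ 0.   2.1 10.4] [ 0.37172838 -1.40825192 -0.64368203]
```

View pics/g6.png

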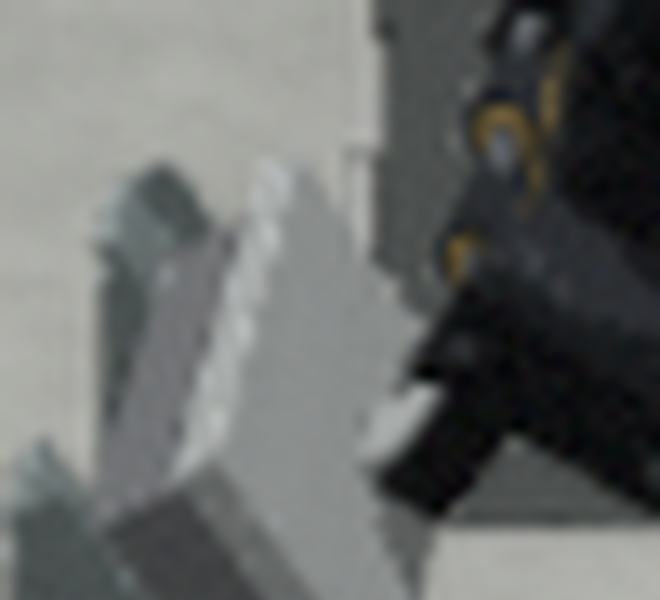

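Emit:
apply_moves:
  targets:
    - [[1,0,0.8],[0,0,0]]
    - [[1,0,0.8],[0,0,0]]
    - [[1,0,0.8],[0,0,0]]
    - [[1,0,0.8],[0,0,0]]
  hand: 50

```text
time_s: 8.3
tool_pos: [0.655, 0.239, 0.115]
tool_rot: [180.0, -30.1, 169.4]
force: [0.6, -0.2, -1.3]
grip_width: 0.0467
```

Run:
```python
from plan import *
from cell import env
p,C,o=cur(env); print(o["grip_width"],o["force"],np.round(C.as_matrix()[:,2]*-50,1))
for b in (0,-60,-130):
  for fl in (False,True):
    t,M=pinch(RS,b,0,fl); delta(env,t,M)
    s=ik(t,M,20,q0=o["qpos"]); print(b,fl,len(s),[(round(m,1),np.round(q).tolist()) for m,q in s[:2]])
```

```text
0.04674308435323224 [ 0.56875192 -0.2457018  -1.29224344] [24.6 -4.6 43.3]
shift [-34.2, 6.6, 1.6] turn [-0.2327, -0.8552, 1.6385] deg 106.7 q [-15.5, 50.4, -0.0, 52.3, -13.2, 104.3, 63.7] F [0.6, -0.2, -1.3] w 46.7 t 8.3
0 False 8 [(np.float64(25.5), [-37.0, 10.0, -1.0, 115.0, 43.0, 39.0, 101.0]), (np.float64(24.8), [-55.0, 10.0, 19.0, 115.0, 39.0, 37.0, 104.0])]
shift [-34.2, 6.6, 1.6] turn [-0.0944, -0.8808, -1.6422] deg 106.9 q [-15.5, 50.4, -0.0, 52.3, -13.2, 104.3, 63.7] F [0.6, -0.2, -1.3] w 46.7 t 8.3
0 True 9 [(np.float64(26.9), [6.0, 15.0, -47.0, 113.0, 56.0, 46.0, -87.0]), (np.float64(26.4), [-13.0, 12.0, -27.0, 114.0, 50.0, 42.0, -83.0])]
shift [-68.0, 13.0, 50.8] turn [-0.2327, -0.8552, 1.6385] deg 106.7 q [-15.5, 50.4, -0.0, 52.3, -13.2, 104.3, 63.7] F [0.6, -0.2, -1.3] w 46.7 t 8.3
-60 False 7 [(np.float64(22.5), [-9.0, 5.0, -32.0, 114.0, 43.0, 46.0, 102.0]), (np.float64(20.7), [-46.0, 3.0, 5.0, 116.0, 39.0, 45.0, 104.0])]
shift [-68.0, 13.0, 50.8] turn [-0.0944, -0.8808, -1.6422] deg 106.9 q [-15.5, 50.4, -0.0, 52.3, -13.2, 104.3, 63.7] F [0.6, -0.2, -1.3] w 46.7 t 8.3
-60 True 9 [(np.float64(24.3), [6.0, 7.0, -49.0, 114.0, 46.0, 48.0, -80.0]), (np.float64(24.2), [5.0, 7.0, -48.0, 114.0, 46.0, 48.0, -80.0])]
shift [-107.5, 20.4, 108.1] turn [-0.2327, -0.8552, 1.6385] deg 106.7 q [-15.5, 50.4, -0.0, 52.3, -13.2, 104.3, 63.7] F [0.6, -0.2, -1.3] w 46.7 t 8.3
-130 False 6 [(np.float64(15.1), [-2.0, -2.0, -41.0, 114.0, 35.0, 51.0, 108.0]), (np.float64(14.3), [-44.0, -3.0, -1.0, 115.0, 36.0, 53.0, 106.0])]
shift [-107.5, 20.4, 108.1] turn [-0.0944, -0.8808, -1.6422] deg 106.9 q [-15.5, 50.4, -0.0, 52.3, -13.2, 104.3, 63.7] F [0.6, -0.2, -1.3] w 46.7 t 8.3
-130 True 7 [(np.float64(15.1), [7.0, -2.0, -50.0, 113.0, 34.0, 51.0, -72.0]), (np.float64(14.9), [-20.0, -2.0, -24.0, 114.0, 35.0, 52.0, -73.0])]
```

Emit:
apply_moves:
  targets:
    - [[12,-2.3,21.5],[0,0,0]]
    - [[24,-4.6,43],[0,0,0]]
    - [[20,-4,80],[-0.03,-0.12,0.1]]
    - [[0,0,120],[-0.06,-0.22,0.2]]
    - [[-20,5,140],[-0.1,-0.33,0.3]]
    - [[-40,10,150],[-0.12,-0.42,0.4]]
    - [[-60,10,150],[-0.14,-0.51,0.5]]
    - [[-80,10,150],[-0.16,-0.6,0.6]]
  hand: 70

```text
time_s: 9.1
tool_pos: [0.5742, 0.2506, 0.2666]
tool_rot: [-167.5, 3.2, -157.7]
force: [-0.3, 0.1, -0.2]
grip_width: 0.0697
```

Run:
```python
from plan import *
from cell import env
import pickle
t,M=pinch(RS,-130,0,False); delta(env,t,M)
P={n:env.read_camera(n) for n in ("side","top")}; pickle.dump(P,open("P2.pkl","wb"))
im=np.hstack([cv2.resize(P["side"]["image"][85:165,225:305],(400,400),interpolation=cv2.INTER_CUBIC),cv2.resize(P["top"]["image"][140:220,70:150],(400,400),interpolation=cv2.INTER_CUBIC)]); cv2.imwrite("pics/g7.png",im[:,:,::-1])
```

```text
shift [-26.6, 8.8, -43.5] turn [-0.3027, -0.281, 0.9712] deg 60.5 q [-32.0, 13.2, -1.8, 85.7, 13.4, 80.8, 76.0] F [-0.3, 0.1, -0.2] w 69.7 t 9.1
```

View pics/g7.png

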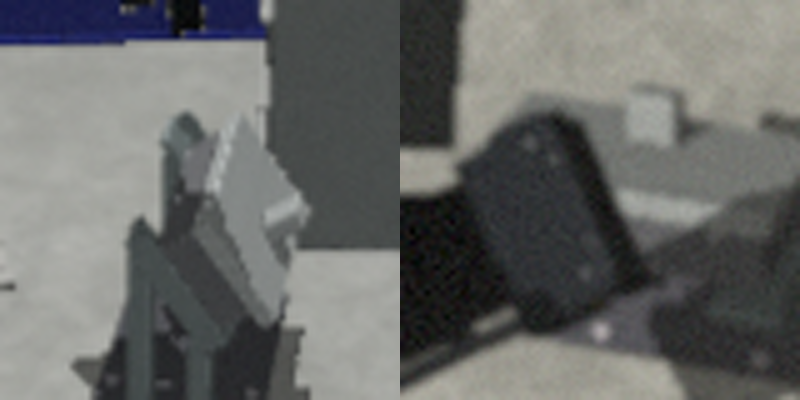

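Emit:
apply_moves:
  targets:
    - [[-5,0,0],[-0.04,-0.035,0.12]]
    - [[-10,2,0],[-0.08,-0.07,0.25]]
    - [[-15,4,-5],[-0.12,-0.105,0.37]]
    - [[-20,6,-15],[-0.16,-0.14,0.5]]
    - [[-25,8,-25],[-0.2,-0.18,0.62]]
    - [[-27,9,-35],[-0.24,-0.22,0.75]]
    - [[-27,9,-43],[-0.28,-0.25,0.87]]
    - [[-27,9,-43],[-0.303,-0.281,0.971]]
  hand: 87

```text
time_s: 10.0
tool_pos: [0.5475, 0.258, 0.2206]
tool_rot: [-145.1, -0.3, -100.9]
force: [-0.6, -0.9, -0.9]
grip_width: 0.0869
```

Run:
```python
from plan import *
from cell import env
for x in (-130,-80,-45,1): t,M=pinch(RS,x,0,False); delta(env,t,M)
P=[env.read_camera(n) for n in ("side","top")]
im=np.hstack([cv2.resize(P[0]["image"][60:160,215:315],(400,400),interpolation=cv2.INTER_CUBIC),cv2.resize(P[1]["image"][130:230,60:160],(400,400),interpolation=cv2.INTER_CUBIC)]); cv2.imwrite("pics/g8.png",im[:,:,::-1])
```

```text
shift [0.0, 1.4, 2.5] turn [0.0048, -0.0029, 0.0038] deg 0.4 q [-36.6, -2.5, -7.8, 114.7, 36.2, 52.5, 106.0] F [-0.6, -0.9, -0.9] w 86.9 t 10.0
shift [28.2, -4.0, -38.4] turn [0.0048, -0.0029, 0.0038] deg 0.4 q [-36.6, -2.5, -7.8, 114.7, 36.2, 52.5, 106.0] F [-0.6, -0.9, -0.9] w 86.9 t 10.0
shift [48.0, -7.7, -67.1] turn [0.0048, -0.0029, 0.0038] deg 0.4 q [-36.6, -2.5, -7.8, 114.7, 36.2, 52.5, 106.0] F [-0.6, -0.9, -0.9] w 86.9 t 10.0
shift [73.9, -12.6, -104.8] turn [0.0048, -0.0029, 0.0038] deg 0.4 q [-36.6, -2.5, -7.8, 114.7, 36.2, 52.5, 106.0] F [-0.6, -0.9, -0.9] w 86.9 t 10.0
```

Emit:
apply_moves:
  targets:
    - [[14,-1.5,-19],[0.005,-0.003,0.004]]
    - [[28,-4,-38],[0.005,-0.003,0.004]]
    - [[48,-7.7,-67],[0.005,-0.003,0.004]]
    - [[60,-10,-84],[0.005,-0.003,0.004]]
    - [[73,-12.4,-102],[0.005,-0.003,0.004]]
    - [[73,-12.4,-102],[0.005,-0.003,0.004]]

```text
time_s: 10.7
tool_pos: [0.6223, 0.2433, 0.1177]
tool_rot: [-145.1, 0.0, -101.3]
force: [-0.7, 0.4, 0.2]
grip_width: 0.087
```

Run:
```python
from plan import *
from cell import env
t,M=pinch(RS,-1,0,False); delta(env,t,M)
A=rz(RS[2])@ry(55); p,C,o=cur(env); print("err slope",np.round(A.T@(t-p),1),"F",np.round(A.T@o["force"],1))
P=[env.read_camera(n) for n in ("side","top")]
im=np.hstack([cv2.resize(P[0]["image"][60:160,215:315],(400,400),interpolation=cv2.INTER_CUBIC),cv2.resize(P[1]["image"][130:230,60:160],(400,400),interpolation=cv2.INTER_CUBIC)]); cv2.imwrite("pics/g8.png",im[:,:,::-1])
```

```text
shift [-2.0, 2.3, -0.3] turn [-0.0012, -0.0019, 0.0103] deg 0.6 q [-33.7, 9.9, -4.0, 114.5, 43.8, 39.5, 100.6] F [-0.7, 0.4, 0.2] w 87.0 t 10.7
err slope [-1.2  1.9 -2.2] F [-0.6  0.3 -0.5]
```

Emit:
apply_moves:
  targets:
    - [[0,0,0],[0,0,0]]
    - [[0,0,0],[0,0,0]]
    - [[0,0,0],[0,0,0]]
    - [[0,0,0],[0,0,0]]
    - [[0,0,0],[0,0,0]]
    - [[0,0,0],[0,0,0]]
    - [[0,0,0],[0,0,0]]
  hand: 35
  squeeze: 55

```text
time_s: 11.5
tool_pos: [0.621, 0.2459, 0.1204]
tool_rot: [-145.0, 0.2, -100.9]
force: [-3.7, 1.2, 2.5]
grip_width: 0.046
```

Run:
```python
from plan import *
from cell import env
t,M=pinch(RS,-1,0,False); A=rz(RS[2])@ry(55); p,C,o=cur(env); print("err slope",np.round(A.T@(t-p),1),"F",np.round(A.T@o["force"],1),o["grip_width"],np.round(o["wrist_torque"],2))
delta(env,t,M)
```

```text
err slope [ 2.  -0.4 -2.2] F [-4.3  0.5 -1.8] 0.04597773561802889 [ 0.24  1.23 -0.14]
shift [-0.7, -0.2, -2.9] turn [-0.0034, 0.0013, 0.0043] deg 0.3 q [-33.8, 9.6, -4.2, 114.7, 43.8, 39.5, 100.7] F [-3.7, 1.2, 2.5] w 46.0 t 11.5
```

```bash
cat > sim.py <<'E'
from plan import *
from cell import env
def track(q,poses,lam=.15):
    out=[]
    for t,M in poses:
        Mm=M.as_matrix(); q0=q.copy()
        s=least_squares(lambda q:np.r_[(fk(q,L)[0]-t),200*R.from_matrix(fk(q,L)[1].T@Mm).as_rotvec(),lam*(q-q0)],np.clip(q,LIM[:,0]+.01,LIM[:,1]-.01),bounds=(LIM[:,0],LIM[:,1]),max_nfev=40)
        q=s.x; e=np.linalg.norm(fk(q,L)[0]-t); a=np.degrees(np.linalg.norm(R.from_matrix(fk(q,L)[1].T@Mm).as_rotvec())); out.append((q,e,a))
    return out
def path(wp,n=10):
    ps=[]
    for (t0,w0,r0),(t1,w1,r1) in zip(wp,wp[1:]):
        for k in np.linspace(0,1,n+1)[1:]:
            w=w0+(w1-w0)*k; base=pinch((0,0,w),0,0,False)[1]; ps.append((np.array(t0)+(np.array(t1)-t0)*k, base*R.from_euler('z',r0+(r1-r0)*k,degrees=True)))
    return ps
if __name__=="__main__":
    p,C,o=cur(env); TT=pinch(TS,-3,0,True,ctr=-2)[0]; nT=rz(TS[2])@ry(55)[:,2]; n0=rz(RS[2])@ry(55)[:,2]
    for sg in (1,-1):
      for mid in ((600,20,330),(580,20,300),(650,20,300)):
        wp=[(p,-10.7,0),(p+70*n0,-10.7,0),((mid[0],180,mid[2]),-8,0),(mid,-5,sg*90),((mid[0],-200,mid[2]),-.4,sg*180),(TT+70*nT,-.4,sg*180),(TT,-.4,sg*180)]
        o_=track(o["qpos"],path(wp)); print(sg,mid,"max err",[ (round(max(x[1] for x in o_[i*10:i*10+10]),1),round(max(x[2] for x in o_[i*10:i*10+10]),1),np.round(o_[i*10+9][0]).tolist()) for i in range(6)])
E
python3 sim.py
```

```text
1 (600, 20, 330) max err [(np.float64(0.0), np.float64(0.0), [-30.0, 12.0, -3.0, 107.0, 38.0, 41.0, 111.0]), (np.float64(0.0), np.float64(0.0), [-28.0, -8.0, -3.0, 107.0, 26.0, 55.0, 131.0]), (np.float64(0.0), np.float64(0.0), [-13.0, -15.0, 3.0, 113.0, 12.0, 49.0, 70.0]), (np.float64(0.0), np.float64(0.0), [3.0, -10.0, 19.0, 108.0, -12.0, 49.0, 26.0]), (np.float64(0.0), np.float64(0.0), [4.0, 10.0, 19.0, 108.0, -30.0, 32.0, 43.0]), (np.float64(0.0), np.float64(0.0), [7.0, 7.0, 18.0, 117.0, -35.0, 28.0, 51.0])]
1 (580, 20, 300) max err [(np.float64(0.0), np.float64(0.0), [-30.0, 12.0, -3.0, 107.0, 38.0, 41.0, 111.0]), (np.float64(0.0), np.float64(0.0), [-29.0, -9.0, -3.0, 112.0, 27.0, 53.0, 128.0]), (np.float64(0.0), np.float64(0.0), [-13.0, -17.0, 3.0, 117.0, 13.0, 46.0, 68.0]), (np.float64(0.0), np.float64(0.0), [3.0, -12.0, 19.0, 113.0, -12.0, 46.0, 28.0]), (np.float64(0.0), np.float64(0.0), [4.0, 10.0, 20.0, 108.0, -30.0, 32.0, 43.0]), (np.float64(0.0), np.float64(0.0), [6.0, 7.0, 19.0, 117.0, -35.0, 28.0, 51.0])]
1 (650, 20, 300) max err [(np.float64(0.0), np.float64(0.0), [-30.
[... 1356 characters left out ...]
at64(38.9), np.float64(23.8), [-37.0, 24.0, 71.0, 119.0, 269.0, 40.0, 94.0]), (np.float64(20.0), np.float64(13.0), [-38.0, 18.0, 71.0, 126.0, 269.0, 35.0, 101.0])]
-1 (650, 20, 300) max err [(np.float64(0.0), np.float64(0.0), [-30.0, 12.0, -3.0, 107.0, 38.0, 41.0, 111.0]), (np.float64(0.0), np.float64(0.0), [-26.0, -1.0, -2.0, 104.0, 26.0, 51.0, 132.0]), (np.float64(29.0), np.float64(26.9), [16.0, -14.0, -23.0, 133.0, 103.0, 5.0, 154.0]), (np.float64(30.6), np.float64(28.7), [105.0, -17.0, -70.0, 124.0, 269.0, 38.0, 95.0]), (np.float64(38.0), np.float64(22.7), [-37.0, 24.0, 71.0, 119.0, 269.0, 40.0, 94.0]), (np.float64(20.0), np.float64(13.0), [-38.0, 18.0, 71.0, 126.0, 269.0, 35.0, 101.0])]
```

Emit:
apply_moves:
  targets:
    - [[8,-1.5,6],[0,0,0]]
    - [[25,-4.5,18],[0,0,0]]
    - [[49,-9,34],[0,0,0]]
    - [[57,-11,40],[0,0,0]]

```text
time_s: 11.9
tool_pos: [0.6807, 0.2332, 0.1616]
tool_rot: [-144.9, 0.2, -101.1]
force: [-0.1, -0.4, -2.4]
grip_width: 0.046
```

```bash
cat > wp.py <<'E'
from sim import *
import sys
def wpose(t,w,r): return np.array(t,float), pinch((0,0,w),0,0,False)[1]*R.from_euler('z',r,degrees=True)
if __name__=="__main__":
    a=[float(x) for x in sys.argv[1:]]; delta(env,*wpose(a[:3],a[3],a[4]))
E
python3 wp.py 650 180 300 -10.7 0
```

```text
shift [-30.7, -53.2, 138.4] turn [-0.0034, 0.0033, 0.0066] deg 0.5 q [-30.0, 11.6, -3.2, 106.9, 38.3, 41.1, 111.1] F [-0.1, -0.4, -2.4] w 46.0 t 11.9
```

Emit:
apply_moves:
  targets:
    - [[-3,-5,25],[0,0,0]]
    - [[-10,-15,65],[0,0,0]]
    - [[-20,-30,105],[0,0,0]]
    - [[-31,-53,138],[0,0,0]]
    - [[-31,-60,138],[0.05,-0.008,-0.07]]
    - [[-31,-75,138],[0.11,-0.017,-0.16]]
    - [[-31,-90,138],[0.17,-0.026,-0.245]]
    - [[-31,-105,138],[0.23,-0.035,-0.33]]

```text
time_s: 12.7
tool_pos: [0.6462, 0.1288, 0.2966]
tool_rot: [-147.9, 13.2, -120.5]
force: [0.7, 0.1, -3.0]
grip_width: 0.046
```

```bash
python3 wp.py 650 20 300 -6 90; python3 wp.py 650 60 300 -8 60
```

```text
shift [3.8, -108.8, 3.4] turn [0.6462, -0.1026, -0.8731] deg 62.5 q [-23.4, -3.5, -0.6, 106.6, 24.6, 50.2, 110.3] F [0.7, 0.1, -3.0] w 46.0 t 12.7
shift [3.8, -68.8, 3.4] turn [0.3531, -0.0671, -0.4752] deg 34.1 q [-23.4, -3.5, -0.6, 106.6, 24.6, 50.2, 110.3] F [0.7, 0.1, -3.0] w 46.0 t 12.7
```

Emit:
apply_moves:
  targets:
    - [[0,-13,1],[0.075,-0.012,-0.1]]
    - [[1,-26,2],[0.15,-0.024,-0.2]]
    - [[2,-39,3],[0.225,-0.036,-0.303]]
    - [[3,-52,3],[0.3,-0.048,-0.405]]
    - [[4,-65,3],[0.375,-0.06,-0.507]]
    - [[4,-78,3],[0.45,-0.071,-0.608]]
    - [[4,-91,3],[0.525,-0.083,-0.709]]
    - [[4,-104,3],[0.6,-0.095,-0.81]]

```text
time_s: 13.5
tool_pos: [0.6501, 0.025, 0.2993]
tool_rot: [-176.6, 34.7, 179.4]
force: [0.8, -0.5, -3.1]
grip_width: 0.0459
```

```bash
python3 wp.py 650 -90 300 -3 140
```

```text
shift [-0.1, -115.0, 0.7] turn [0.5436, -0.0485, -0.7253] deg 52.0 q [-15.3, -7.3, 5.1, 109.9, 14.3, 44.7, 71.0] F [0.8, -0.5, -3.1] w 45.9 t 13.5
```

Emit:
apply_moves:
  targets:
    - [[0,-14,0],[0.068,-0.006,-0.09]]
    - [[0,-28,0],[0.136,-0.012,-0.181]]
    - [[0,-42,0],[0.204,-0.018,-0.272]]
    - [[0,-56,0],[0.272,-0.024,-0.363]]
    - [[0,-70,0],[0.34,-0.03,-0.453]]
    - [[0,-85,0],[0.408,-0.036,-0.544]]
    - [[0,-100,0],[0.476,-0.042,-0.635]]
    - [[0,-115,0],[0.544,-0.048,-0.725]]

```text
time_s: 14.3
tool_pos: [0.65, -0.0897, 0.2992]
tool_rot: [151.9, 21.7, 121.5]
force: [1.4, -0.3, -3.1]
grip_width: 0.0459
```

```bash
python3 wp.py 650 -200 300 -0.4 180
```

```text
shift [0.0, -110.3, 0.8] turn [0.4008, -0.014, -0.5269] deg 37.9 q [-7.0, -7.5, 12.5, 109.9, 0.1, 42.6, 42.9] F [1.4, -0.3, -3.1] w 45.9 t 14.3
```

Emit:
apply_moves:
  targets:
    - [[0,-18,0],[0.067,-0.002,-0.088]]
    - [[0,-36,0],[0.134,-0.005,-0.176]]
    - [[0,-55,0],[0.2,-0.007,-0.264]]
    - [[0,-73,0],[0.267,-0.009,-0.35]]
    - [[0,-91,0],[0.334,-0.012,-0.44]]
    - [[0,-110,0],[0.4,-0.014,-0.527]]
    - [[0,-110,0],[0.4,-0.014,-0.527]]

```text
time_s: 15.0
tool_pos: [0.6496, -0.2033, 0.2995]
tool_rot: [145.0, 0.3, 89.4]
force: [-0.8, -0.8, -2.9]
grip_width: 0.0457
```

```bash
cat > tray.py <<'E'
from sim import *
def trayp(s,out,ya=0):
    # TCP relative to rack: TCP at rack x=-3, cover origin at rack x~+2, plate outer face on slope when out=0; mid 23 above
    return pinch(TS,-3,out,True,h=23,ya=ya,ctr=s)
if __name__=="__main__":
    for a in ((-8,70),(-8,10),(-5,3),(-5,0)): print(a); delta(env,*trayp(*a))
    A=rz(TS[2])@ry(55); p,C,o=cur(env); print("slope err",np.round(A.T@(trayp(-5,0)[0]-p),1),"F",np.round(A.T@o["force"],1))
E
python3 tray.py
python3 - <<'E'
from h import *
from cell import env
P=[env.read_camera(n) for n in ("side","top")]
im=np.hstack([cv2.resize(P[0]["image"][140:290,210:360],(400,400),interpolation=cv2.INTER_CUBIC),cv2.resize(P[1]["image"][110:260,220:370],(400,400),interpolation=cv2.INTER_CUBIC)]); cv2.imwrite("pics/g9.png",im[:,:,::-1])
E
```

```text
(-8, 70)
shift [47.3, -21.7, -127.2] turn [0.0058, -0.0006, 0.0043] deg 0.4 q [-0.3, -3.3, 20.9, 106.0, -14.3, 44.7, 27.6] F [-0.8, -0.8, -2.9] w 45.7 t 15.0
(-8, 10)
shift [-1.9, -21.4, -161.6] turn [0.0058, -0.0006, 0.0043] deg 0.4 q [-0.3, -3.3, 20.9, 106.0, -14.3, 44.7, 27.6] F [-0.8, -0.8, -2.9] w 45.7 t 15.0
(-5, 3)
shift [-5.9, -21.3, -168.1] turn [0.0058, -0.0006, 0.0043] deg 0.4 q [-0.3, -3.3, 20.9, 106.0, -14.3, 44.7, 27.6] F [-0.8, -0.8, -2.9] w 45.7 t 15.0
(-5, 0)
shift [-8.4, -21.3, -169.8] turn [0.0058, -0.0006, 0.0043] deg 0.4 q [-0.3, -3.3, 20.9, 106.0, -14.3, 44.7, 27.6] F [-0.8, -0.8, -2.9] w 45.7 t 15.0
slope err [ 134.4  -21.4 -104.1] F [ 1.9 -0.8 -2.3]
```

Emit:
apply_moves:
  targets:
    - [[20,-8,-25],[0.003,0,0.002]]
    - [[40,-16,-65],[0.006,0,0.004]]
    - [[47,-21,-105],[0.006,0,0.004]]
    - [[47,-21.5,-127],[0.006,0,0.004]]
    - [[47,-21.5,-127],[0.006,0,0.004]]
    - [[22,-21.5,-145],[0.006,0,0.004]]
    - [[4,-21.4,-157],[0.006,0,0.004]]
    - [[4,-21.4,-157],[0.006,0,0.004]]

```text
time_s: 15.9
tool_pos: [0.6529, -0.2195, 0.1433]
tool_rot: [145.0, -0.1, 90.0]
force: [0.1, 0.3, -3.6]
grip_width: 0.046
```

```bash
python3 tray.py
python3 - <<'E'
from h import *
from cell import env
P=[env.read_camera(n) for n in ("side","top")]
im=np.hstack([cv2.resize(P[0]["image"][160:270,230:340],(400,400),interpolation=cv2.INTER_CUBIC),cv2.resize(P[1]["image"][120:230,240:350],(400,400),interpolation=cv2.INTER_CUBIC)]); cv2.imwrite("pics/g10.png",im[:,:,::-1])
E
```

```text
(-8, 70)
shift [43.9, -5.5, 29.1] turn [-0.0019, 0.0002, -0.0071] deg 0.4 q [3.7, 6.7, 20.9, 115.4, -33.4, 29.7, 48.9] F [0.1, 0.3, -3.6] w 46.0 t 15.9
(-8, 10)
shift [-5.2, -5.2, -5.4] turn [-0.0019, 0.0002, -0.0071] deg 0.4 q [3.7, 6.7, 20.9, 115.4, -33.4, 29.7, 48.9] F [0.1, 0.3, -3.6] w 46.0 t 15.9
(-5, 3)
shift [-9.2, -5.1, -11.8] turn [-0.0019, 0.0002, -0.0071] deg 0.4 q [3.7, 6.7, 20.9, 115.4, -33.4, 29.7, 48.9] F [0.1, 0.3, -3.6] w 46.0 t 15.9
(-5, 0)
shift [-11.7, -5.1, -13.6] turn [-0.0019, 0.0002, -0.0071] deg 0.4 q [3.7, 6.7, 20.9, 115.4, -33.4, 29.7, 48.9] F [0.1, 0.3, -3.6] w 46.0 t 15.9
slope err [  4.4  -5.2 -17.3] F [ 3.   0.3 -1.9]
```

View pics/g10.png

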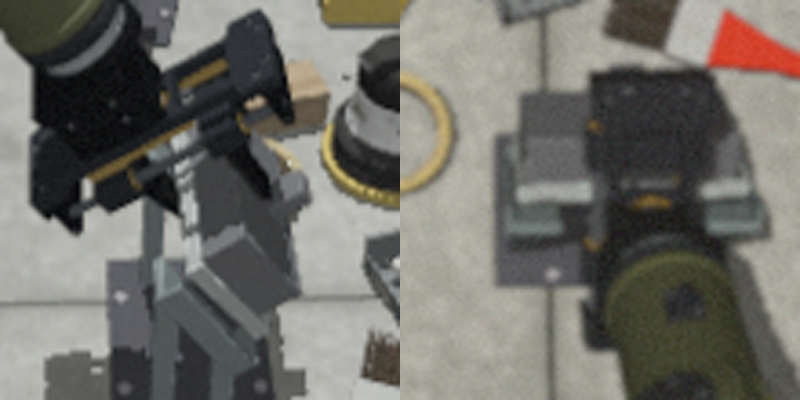

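Emit:
apply_moves:
  targets:
    - [[-3,-3,-3],[0,0,-0.004]]
    - [[-6,-3,-6],[-0.001,0,-0.006]]
    - [[-9.5,-3,-9],[-0.001,0,-0.006]]
    - [[-9.5,-3,-9],[-0.001,0,-0.006]]

```text
time_s: 16.4
tool_pos: [0.6453, -0.2235, 0.1347]
tool_rot: [144.9, 0.0, 89.6]
force: [-0.2, 0.7, -3.5]
grip_width: 0.0461
```

```bash
python3 tray.py | tail -1
```

```text
slope err [ 1.7 -1.2 -6.1] F [ 2.8  0.7 -2.2]
```

Emit:
apply_moves:
  targets:
    - [[-2,0,-1.4],[0,0,0]]
    - [[-3.3,0,-2.3],[0,0,0]]
    - [[-3.3,0,-2.3],[0,0,0]]

```text
time_s: 16.7
tool_pos: [0.6425, -0.2237, 0.133]
tool_rot: [144.8, 0.0, 89.6]
force: [-1.0, 0.8, -3.1]
grip_width: 0.0462
```

```bash
python3 tray.py | tail -1
```

```text
slope err [ 1.9 -0.9 -2.9] F [ 1.9  0.8 -2.6]
```

Emit:
apply_moves:
  targets:
    - [[-1.6,0,-1.1],[0,0,0]]
    - [[-1.6,0,-1.1],[0,0,0]]

```text
time_s: 16.9
tool_pos: [0.6419, -0.2237, 0.1328]
tool_rot: [144.7, 0.1, 89.6]
force: [2.4, 0.5, -3.3]
grip_width: 0.0459
```

```bash
python3 tray.py | tail -1
```

```text
slope err [ 2.2 -0.9 -2.3] F [4.  0.5 0.1]
```

Emit:
apply_moves:
  targets:
    - [[0.5,0,-2],[0,0,0]]
    - [[1,0,-3.5],[0,0,0]]
    - [[1,0,-3.5],[0,0,0]]

```text
time_s: 17.2
tool_pos: [0.6436, -0.2242, 0.1303]
tool_rot: [144.6, 0.1, 89.6]
force: [5.0, -0.2, -0.5]
grip_width: 0.0462
```

```bash
python3 tray.py | tail -1
```

```text
slope err [-0.9 -0.4 -2.2] F [ 3.3 -0.2  3.8]
```

Emit:
apply_moves:
  targets:
    - [[0.5,0,-2],[0,0,0]]
    - [[0.8,0,-3],[0,0,0]]
    - [[0.8,0,-3],[0,0,0]]

```text
time_s: 17.5
tool_pos: [0.6445, -0.2239, 0.1289]
tool_rot: [144.5, 0.0, 89.6]
force: [-5.1, 3.3, 12.7]
grip_width: 0.0464
```

```bash
python3 tray.py | tail -1
```

```text
slope err [-2.5 -0.8 -2.2] F [-13.3   3.3   3.1]
```

Emit:
apply_moves:
  targets:
    - [[-0.6,0,0.8],[0,0,0]]
    - [[-0.6,0,0.8],[0,0,0]]
    - [[-0.6,0,0.8],[0,0,0]]
    - [[-0.6,0,0.8],[0,0,0]]
    - [[-0.6,0,0.8],[0,0,0]]
  hand: 87

```text
time_s: 18.0
tool_pos: [0.6418, -0.2236, 0.1256]
tool_rot: [144.9, 0.0, 89.6]
force: [0.8, 0.7, 0.1]
grip_width: 0.0782
```

```bash
python3 tray.py | tail -1
python3 - <<'E'
from h import *
from cell import env
p,C,o=cur(env); print(o["grip_width"],np.round(-120*C.as_matrix()[:,2],1))
E
```

```text
slope err [-3.7 -1.   2. ] F [0.4 0.7 0.7]
0.0781937490074187 [-69.    0.5  98.2]
```

Emit:
apply_moves:
  targets:
    - [[1,0,0.8],[0,0,0]]
    - [[-10,0,17],[0,0,0]]
    - [[-30,0,46],[0,0,0]]
    - [[-50,0,75],[0,0,0]]
    - [[-68,0,101],[0,0,0]]
    - [[-68,0,101],[0,0,0]]
  hand: 87

```text
time_s: 18.6
tool_pos: [0.5749, -0.2256, 0.2329]
tool_rot: [144.4, 0.1, 89.5]
force: [1.0, -0.6, 0.6]
grip_width: 0.0867
```

```bash
cat > lug.py <<'E'
from sim import *
# rack upside down in tray: frame: x down slope, z = -n, y flipped. origin at slope coords (sx, sy, 46 out)
def rackp(sx,sy,out=0,h=46):
    A=rz(TS[2])@ry(55)@np.diag([1,-1,-1]); return fr(TS,[sx,sy,h+out]),A
def lugpick(sx,sy,out=0,th=0,dg=0,back=0,B=True,h=46):
    o,A=rackp(sx,sy,out,h); M=toolR(TS[2],th,B); g=o+A@np.array([13,0,-14-dg]); return g+(19-back)*M.as_matrix()[:,2],M
if __name__=="__main__":
    p,C,o=cur(env); print(np.round(o["qpos"],1),o["force"])
    for th in (-20,-10,0,10,20):
        for B in (True,False):
            r=[]
            for out in (0,70):
                t,M=lugpick(4,0,out,th,B=B); s=ik(t,M,25,q0=o["qpos"]); r.append((np.round(t).tolist(),len(s),[(round(m,1),np.round(q).tolist()) for m,q in s[:1]]))
            # final: rack level mouth down on bench: rotate by -55 about y => tool th-55 ... or +? 
            print(th,B,r)
E
python3 lug.py
python3 - <<'E'
from h import *
from cell import env
P=[env.read_camera(n) for n in ("side","top")]
im=np.hstack([cv2.resize(P[0]["image"][160:270,230:340],(400,400),interpolation=cv2.INTER_CUBIC),cv2.resize(P[1]["image"][120:230,240:350],(400,400),interpolation=cv2.INTER_CUBIC)]); cv2.imwrite("pics/g11.png",im[:,:,::-1])
E
```

```text
[  4.5  -8.6  21.8 118.4 -19.1  38.6  38.3] [ 1.01939198 -0.57658316  0.5751946 ]
-20 True [([692.0, -225.0, 113.0], 8, [(np.float64(38.1), [39.0, 21.0, -24.0, 97.0, 3.0, 44.0, 105.0])]), ([750.0, -225.0, 153.0], 9, [(np.float64(42.1), [35.0, 25.0, -23.0, 87.0, 5.0, 51.0, 102.0])])]
-20 False [([692.0, -225.0, 113.0], 7, [(np.float64(39.7), [49.0, 23.0, -37.0, 97.0, 12.0, 45.0, -80.0])]), ([750.0, -225.0, 153.0], 8, [(np.float64(42.0), [-4.0, 25.0, 28.0, 89.0, -23.0, 52.0, -59.0])])]
-10 True [([689.0, -225.0, 112.0], 10, [(np.float64(41.8), [23.0, 25.0, -7.0, 89.0, 0.0, 57.0, 106.0])]), ([747.0, -225.0, 152.0], 10, [(np.float64(47.1), [27.0, 30.0, -15.0, 77.0, 6.0, 64.0, 102.0])])]
-10 False [([689.0, -225.0, 112.0], 6, [(np.float64(43.9), [37.0, 27.0, -26.0, 88.0, 10.0, 58.0, -80.0])]), ([747.0, -225.0, 152.0], 8, [(np.float64(48.3), [33.0, 31.0, -24.0, 77.0, 11.0, 65.0, -82.0])])]
0 True [([686.0, -225.0, 111.0], 11, [(np.float64(47.3), [13.0, 31.0, 4.0, 79.0, -2.0, 70.0, 107.0])]), ([743.0, -225.0, 152.0], 9, [(np.float64(39.8), [7.0, 36.0, 13.0, 67.0, -8.0, 78.0, 109.0])])]
0 Fa
[... 299 characters left out ...]
 ([740.0, -225.0, 152.0], 13, [(np.float64(25.9), [9.0, 44.0, 10.0, 54.0, -4.0, 92.0, 107.0])])]
10 False [([683.0, -225.0, 112.0], 8, [(np.float64(34.1), [0.0, 40.0, 24.0, 69.0, -12.0, 84.0, -68.0])]), ([740.0, -225.0, 152.0], 7, [(np.float64(25.5), [2.0, 46.0, 24.0, 54.0, -14.0, 92.0, -69.0])])]
20 True [([679.0, -225.0, 113.0], 8, [(np.float64(21.5), [4.0, 47.0, 19.0, 58.0, -7.0, 96.0, 110.0])]), ([737.0, -225.0, 153.0], 9, [(np.float64(10.7), [2.0, 56.0, 30.0, 40.0, -17.0, 107.0, 112.0])])]
20 False [([679.0, -225.0, 113.0], 7, [(np.float64(21.5), [4.0, 47.0, 19.0, 58.0, -7.0, 96.0, -70.0])]), ([737.0, -225.0, 153.0], 9, [(np.float64(11.1), [6.0, 55.0, 19.0, 39.0, -9.0, 107.0, -72.0])])]
```

```bash
cat > fin.py <<'E'
from lug import *
def final(x,y,w,th,up=0,dg=8,B=True):
    # rack level mouth down, rack x axis horizontal at yaw w; lug mid 13 along x
    M=toolR(w,th-55,B); g=np.array([x,y,0])+rz(w)@np.array([13,0,56+dg+up]); return g+19*M.as_matrix()[:,2],M
if __name__=="__main__":
    for th in (20,15,10):
      for (x,y) in ((550,0),(540,-20),(480,-20)):
        for w in (-60,-40,-20,0,20,40,60):
            r=[]
            for up in (0,80):
                t,M=final(x,y,w,th,up); s=ik(t,M,14); r.append((round(s[0][0],1),np.round(s[0][1]).tolist()) if s else None)
            if all(r): print(th,x,y,w,r)
E
python3 fin.py
python3 - <<'E'
from h import *
from cell import env
for n in ("side","top"):
    p=env.read_camera(n)
    for t in ("rack_lug","rack","cover","wood_block","masking_tape","sanding_block"):
        for r in env.regions_of(p,t)[:2]:
            ys,xs=np.nonzero(r["region"]); print(n,t,round(r["conf"],2),np.round(r["rect"],1),len(xs),xs.mean().round(1),ys.mean().round(1))
E
```

```text
20 550 0 -60 [(np.float64(20.6), [-25.0, 14.0, 2.0, 120.0, 46.0, 52.0, -24.0]), (np.float64(25.2), [25.0, 12.0, -51.0, 115.0, 50.0, 65.0, -21.0])]
20 550 0 -40 [(np.float64(13.0), [-16.0, 8.0, -5.0, 127.0, 53.0, 39.0, -11.0]), (np.float64(17.8), [39.0, 3.0, -59.0, 123.0, 46.0, 47.0, 1.0])]
20 550 0 -20 [(np.float64(8.6), [30.0, 5.0, -44.0, 132.0, 59.0, 26.0, 7.0]), (np.float64(11.2), [1.0, -6.0, -14.0, 129.0, 35.0, 31.0, 30.0])]
20 550 0 0 [(np.float64(5.6), [69.0, 7.0, -74.0, 133.0, 39.0, 12.0, 52.0]), (np.float64(7.2), [50.0, -10.0, -50.0, 130.0, -18.0, 22.0, 103.0])]
20 550 0 20 [(np.float64(2.3), [80.0, 14.0, -77.0, 131.0, -6.0, 14.0, 124.0]), (np.float64(9.2), [33.0, -6.0, -26.0, 129.0, -37.0, 29.0, 145.0])]
20 540 -20 -60 [(np.float64(19.8), [15.0, 16.0, -39.0, 120.0, 56.0, 57.0, -29.0]), (np.float64(22.5), [5.0, 6.0, -27.0, 118.0, 45.0, 60.0, -16.0])]
20 540 -20 -40 [(np.float64(12.7), [44.0, 15.0, -65.0, 128.0, 67.0, 47.0, -17.0]), (np.float64(16.0), [46.0, -1.0, -62.0, 124.0, 43.0, 44.0, 5.0])]
20 540 -20 -20 [(np.float64(6.9), [61.0, 8.0, -72.0, 133.0, 63.0, 26.0, 7.0]), (n
[... 5050 characters left out ...]
3.3] 1372 294.3 223.5
side masking_tape 0.54 [295.7 196.7 313.  212.6] 137 304.9 203.6
side sanding_block 0.69 [246.6 293.3 289.  347.1] 1424 267.6 322.3
top rack_lug 0.62 [276.5 143.6 333.8 171.7] 1403 301.1 159.1
top rack_lug 0.48 [266.1 160.  327.2 203. ] 883 284.1 185.8
top rack 0.63 [274.  139.8 333.3 175.6] 1400 301.0 159.0
top cover 0.65 [273.8 175.8 299.8 179.7] 100 284.5 177.0
top cover 0.52 [274.1 139.  331.9 176.7] 1436 300.5 158.8
top wood_block 0.95 [187.2 124.7 210.5 165.2] 775 200.2 147.5
top wood_block 0.62 [261.8 160.3 322.2 195.4] 793 282.9 186.3
top masking_tape 0.98 [220.9 140.2 257.4 172.4] 377 235.3 156.2
top sanding_block 0.91 [350.  177.2 398.3 209.1] 1077 373.5 192.9
```

```bash
cat > chk2.py <<'E'
from fin import *
P={n:env.read_camera(n) for n in ("side","top")}
G={}
for n in P:
    g=cv2.GaussianBlur(P[n]["image"].astype(np.float32),(0,0),.9); G[n]=[cv2.Sobel(g,cv2.CV_32F,*k,scale=1/8).mean(2) for k in ((1,0),(0,1))]
def score(n,a,b,k=np.linspace(.05,.95,40)[:,None]):
    u=proj(P[n],(a+(b-a)*k)/1000).astype(np.float32); d=u[-1]-u[0]; d/=np.linalg.norm(d)
    s=[cv2.remap(c,u[:,0],u[:,1],1)[:,0] for c in G[n]]; return np.minimum(np.abs(-d[1]*s[0]+d[0]*s[1]),12).mean()
f=lambda x,y,z:[(x,y,z),(x,-y,z),(-x,-y,z),(-x,y,z)]
def sc(sx,sy,h):
    o,A=rackp(sx,sy,0,h); W=lambda l:[A@np.array(v,float)+o for v in l]; F=W(f(36,71,0)); s=0
    for i in range(4):
        for n in G: s+=score(n,F[i],F[(i+1)%4])
    Lg=W([(13+a,b,-28) for a,b in ((8,13),(8,-13),(-8,-13),(-8,13))])
    for i in range(4):
        for n in G: s+=.5*score(n,Lg[i],Lg[(i+1)%4])
    return s
if __name__=="__main__":
    r=[(sc(x,y,h),x,y,h) for x in np.arange(-8,13,1) for y in np.arange(-6,7,1) for h in (44,46,48,50)]; r.sort(reverse=True); print([tuple(np.round(a,1).tolist()) for a in r[:6]])
    p,C,o=cur(env)
    t1,M1=lugpick(5,.5,0,20,dg=8,back=70,h=48); t2,M2=lugpick(5,.5,0,20,dg=8,h=48); t3,M3=lugpick(5,.5,70,20,dg=8,h=48)
    t4,M4=final(530,-10,-50,20,80); t5,M5=final(530,-10,-50,20,0)
    from scipy.spatial.transform import Slerp
    def seg(a,b,n=8): 
        S=Slerp([0,1],R.concatenate([a[1],b[1]])); return [(a[0]+(b[0]-a[0])*k,S(k)) for k in np.linspace(0,1,n+1)[1:]]
    up=(t4+[60,-30,150],M4); mid=(np.array([640,-160,300.]),M3)
    wps=[(p,C),(p+[40,0,90],C),(t1+[0,0,60],M1),(t1,M1),(t2,M2),(t3,M3),(np.array([690,-140,240.]),M3),(t4+[20,-10,80],M4),(t4,M4),(t5,M5)]
    T=track(o["qpos"],sum([seg(a,b) for a,b in zip(wps,wps[1:])],[]))
    for i in range(len(wps)-1): print(np.round(wps[i+1][0]).tolist(),[round(max(x[j] for x in T[i*8:i*8+8]),1) for j in (1,2)],np.round(T[i*8+7][0]).tolist())
    for t,M in ((t1,M1),(t2,M2)): delta(env,t,M)
    pt=lambda n,u,v: None
E
python3 chk2.py
```

```text
[(102.5, 4.0, 3.0, 50.0), (102.4, 3.0, 3.0, 50.0), (102.1, 4.0, 4.0, 50.0), (102.0, 5.0, 3.0, 50.0), (101.9, 2.0, 3.0, 50.0), (101.9, 3.0, 4.0, 50.0)]
[614.0, -224.0, 317.0] [np.float64(0.0), np.float64(0.0)] [4.0, -7.0, 20.0, 107.0, -15.0, 48.0, 31.0]
[712.0, -225.0, 243.0] [np.float64(0.1), np.float64(0.1)] [8.0, 50.0, 15.0, 37.0, -6.0, 113.0, 108.0]
[712.0, -225.0, 183.0] [np.float64(0.0), np.float64(0.0)] [7.0, 50.0, 15.0, 44.0, -5.0, 106.0, 108.0]
[688.0, -224.0, 118.0] [np.float64(0.0), np.float64(0.0)] [6.0, 48.0, 15.0, 55.0, -5.0, 97.0, 108.0]
[746.0, -225.0, 158.0] [np.float64(0.0), np.float64(0.0)] [8.0, 56.0, 15.0, 36.0, -6.0, 108.0, 107.0]
[690.0, -140.0, 240.0] [np.float64(0.0), np.float64(0.0)] [1.0, 43.0, 14.0, 49.0, -6.0, 109.0, 102.0]
[565.0, -38.0, 208.0] [np.float64(0.1), np.float64(0.1)] [-25.0, -3.0, 5.0, 117.0, 39.0, 59.0, 2.0]
[545.0, -28.0, 128.0] [np.float64(0.0), np.float64(0.0)] [-25.0, 0.0, 4.0, 123.0, 43.0, 53.0, -8.0]
[545.0, -28.0, 48.0] [np.float64(0.0), np.float64(0.0)] [-26.0, 8.0, 4.0, 127.0, 50.0, 45.0, -18.0]
shift [137.8, -0.9, -44.2] turn [-0.2085, 0.7531, 1.607] deg 102.4 q [4.5, -8.2, 21.8, 118.6, -19.2, 38.6, 38.4] F [-0.0, 0.6, -0.2] w 87.0 t 19.5
shift [113.8, -0.7, -109.9] turn [-0.2085, 0.7531, 1.607] deg 102.4 q [4.5, -8.2, 21.8, 118.6, -19.2, 38.6, 38.4] F [-0.0, 0.6, -0.2] w 87.0 t 19.5
```

Emit:
apply_moves:
  targets:
    - [[5,0,30],[0,0,0]]
    - [[25,0,65],[-0.017,0.062,0.13]]
    - [[45,0,85],[-0.035,0.125,0.265]]
    - [[65,0,90],[-0.052,0.188,0.4]]
    - [[85,0,90],[-0.07,0.25,0.533]]
    - [[100,0,85],[-0.087,0.312,0.667]]
    - [[115,0,80],[-0.104,0.376,0.8]]
    - [[125,0,70],[-0.12,0.44,0.935]]
  hand: 60

```text
time_s: 20.3
tool_pos: [0.7005, -0.2241, 0.2976]
tool_rot: [169.6, -4.9, 143.3]
force: [1.2, -0.2, 0.6]
grip_width: 0.06
```

```bash
cat > lg.py <<'E'
from fin import *
for b in (70,35,0): delta(env,*lugpick(4.5,1.5,0,20,dg=8,back=b,h=48.5))
E
python3 lg.py
```

```text
shift [11.7, 0.5, -113.6] turn [-0.0861, 0.3121, 0.6673] deg 42.5 q [8.1, 30.9, 22.5, 60.4, -22.4, 93.7, 79.9] F [1.2, -0.2, 0.6] w 60.0 t 20.3
shift [-0.3, 0.6, -146.5] turn [-0.0861, 0.3121, 0.6673] deg 42.5 q [8.1, 30.9, 22.5, 60.4, -22.4, 93.7, 79.9] F [1.2, -0.2, 0.6] w 60.0 t 20.3
shift [-12.2, 0.7, -179.4] turn [-0.0861, 0.3121, 0.6673] deg 42.5 q [8.1, 30.9, 22.5, 60.4, -22.4, 93.7, 79.9] F [1.2, -0.2, 0.6] w 60.0 t 20.3
```

Emit:
apply_moves:
  targets:
    - [[3,0,-15],[-0.017,0.062,0.13]]
    - [[5,0,-40],[-0.035,0.125,0.267]]
    - [[8,0,-60],[-0.052,0.188,0.4]]
    - [[10,0,-80],[-0.07,0.25,0.535]]
    - [[12,0.5,-100],[-0.086,0.312,0.667]]
    - [[12,0.5,-113],[-0.086,0.312,0.667]]
    - [[12,0.5,-113],[-0.086,0.312,0.667]]

```text
time_s: 21.0
tool_pos: [0.7106, -0.2223, 0.1808]
tool_rot: [179.9, -20.2, 179.2]
force: [-0.1, -0.3, 0.4]
grip_width: 0.06
```

```bash
python3 lg.py
python3 - <<'E'
from chk2 import *
r=[]
# lug visible? save a picture for a possible last view
im=np.hstack([cv2.resize(P["side"]["image"][160:270,230:340],(400,400),interpolation=cv2.INTER_CUBIC),cv2.resize(P["top"]["image"][120:230,240:350],(400,400),interpolation=cv2.INTER_CUBIC)]); cv2.imwrite("pics/g12.png",im[:,:,::-1])
E
```

```text
shift [1.6, -1.3, 3.2] turn [-0.0014, -0.0028, 0.0079] deg 0.5 q [5.6, 50.1, 18.9, 44.4, -8.1, 106.4, 108.6] F [-0.1, -0.3, 0.4] w 60.0 t 21.0
shift [-10.4, -1.2, -29.7] turn [-0.0014, -0.0028, 0.0079] deg 0.5 q [5.6, 50.1, 18.9, 44.4, -8.1, 106.4, 108.6] F [-0.1, -0.3, 0.4] w 60.0 t 21.0
shift [-22.3, -1.1, -62.6] turn [-0.0014, -0.0028, 0.0079] deg 0.5 q [5.6, 50.1, 18.9, 44.4, -8.1, 106.4, 108.6] F [-0.1, -0.3, 0.4] w 60.0 t 21.0
```

Emit:
apply_moves:
  targets:
    - [[-5,-1,-14],[0,-0.003,0.007]]
    - [[-10,-1.2,-30],[0,-0.003,0.007]]
    - [[-16,-1.1,-46],[0,-0.003,0.007]]
    - [[-16,-1.1,-46],[0,-0.003,0.007]]

```text
time_s: 21.5
tool_pos: [0.6937, -0.2258, 0.1395]
tool_rot: [-180.0, -19.8, 179.4]
force: [-0.4, -0.5, -0.1]
grip_width: 0.06
```

Emit:
apply_moves:
  targets:
    - [[-3,0,-8],[0,0,0]]
    - [[-6,0,-16],[0,0,0]]
    - [[-6,0,-16],[0,0,0]]

```text
time_s: 21.8
tool_pos: [0.6887, -0.2244, 0.1221]
tool_rot: [180.0, -19.8, 179.6]
force: [0.0, 0.5, -0.3]
grip_width: 0.0605
```

```bash
python3 lg.py|tail -1
```

```text
shift [-0.4, 1.0, -3.8] turn [-0.0004, 0.0035, -0.0005] deg 0.2 q [4.5, 47.7, 18.7, 55.2, -7.4, 97.7, 109.5] F [0.0, 0.5, -0.3] w 60.5 t 21.8
```

Emit:
apply_moves:
  targets:
    - [[-0.5,0,-2.5],[0,0,0]]
    - [[-0.5,0,-2.5],[0,0,0]]

```text
time_s: 22.0
tool_pos: [0.689, -0.2242, 0.1199]
tool_rot: [180.0, -19.8, 179.7]
force: [-0.5, -0.0, -0.3]
grip_width: 0.0599
```

Emit:
apply_moves:
  targets:
    - [[0,0,0],[0,0,0]]
    - [[0,0,0],[0,0,0]]
    - [[0,0,0],[0,0,0]]
    - [[0,0,0],[0,0,0]]
    - [[0,0,0],[0,0,0]]
    - [[0,0,0],[0,0,0]]
  hand: 10
  squeeze: 45

```text
time_s: 22.6
tool_pos: [0.6888, -0.2241, 0.1198]
tool_rot: [180.0, -19.8, 179.7]
force: [0.9, 0.5, -0.8]
grip_width: 0.0249
```

```bash
python3 lg.py|tail -1; python3 tray.py|tail -1
```

```text
shift [-0.6, 0.7, -1.6] turn [-0.0004, 0.0039, -0.0014] deg 0.2 q [4.4, 47.7, 18.7, 55.4, -7.4, 97.4, 109.5] F [0.9, 0.5, -0.8] w 24.9 t 22.6
slope err [-35.4  -0.8 -33.3] F [1.1 0.5 0.3]
```

Emit:
apply_moves:
  targets:
    - [[-0.7,0,1],[0,0,0]]
    - [[-1.4,0,2],[0,0,0]]
    - [[-1.4,0,2],[0,0,0]]

```text
time_s: 22.9
tool_pos: [0.6874, -0.2242, 0.1218]
tool_rot: [180.0, -19.8, 179.7]
force: [0.2, 0.3, -2.1]
grip_width: 0.0257
```

```bash
python3 tray.py|tail -1
```

```text
slope err [-33.   -0.7 -33.3] F [ 1.8  0.3 -1.1]
```

Emit:
apply_moves:
  targets:
    - [[1.6,0,1.1],[0,0,0]]
    - [[4,0,2.9],[0,0,0]]
    - [[7.4,0,5.2],[0,0,0]]
    - [[11.5,0,8],[0,0,0]]
    - [[15.5,0,10.9],[0,0,0]]
    - [[19.6,0,13.8],[0,0,0]]
    - [[24.6,0,17.2],[0,0,0]]

```text
time_s: 23.6
tool_pos: [0.7124, -0.2243, 0.1394]
tool_rot: [180.0, -19.8, 179.7]
force: [0.4, 0.1, -1.5]
grip_width: 0.0259
```

```bash
python3 tray.py|tail -1
```

```text
slope err [-32.9  -0.8 -63.8] F [ 1.5  0.1 -0.5]
```

Emit:
apply_moves:
  targets:
    - [[8,0,5.7],[0,0,0]]
    - [[16,0,11.4],[0,0,0]]
    - [[26,0,18],[0,0,0]]
    - [[37,0,26],[0,0,0]]
    - [[37,5,40],[0,0,0]]
    - [[30,25,65],[0,0,0]]
    - [[15,50,85],[0,0,0]]
    - [[0,75,95],[0,0,0]]

```text
time_s: 24.4
tool_pos: [0.712, -0.1488, 0.237]
tool_rot: [-180.0, -19.6, 179.6]
force: [1.4, -0.2, -1.5]
grip_width: 0.0255
```

```bash
cat > fn.py <<'E'
from fin import *
import sys
for up in (80,20,0): delta(env,*final(530,-10,-50,20,up,dg=10))
E
python3 fn.py
python3 - <<'E'
from h import *
from cell import env
for n in ("side","top"):
    p=env.read_camera(n); 
    for t in ("plug_a","cover","rack","masking_tape","wood_block"):
        for r in env.regions_of(p,t)[:2]: print(n,t,round(r["conf"],2),np.round(r["rect"],1),r["region"].sum())
    if n=="side": cv2.imwrite("pics/g13.png",cv2.resize(p["image"][100:290,190:380],(570,570),interpolation=cv2.INTER_CUBIC)[:,:,::-1])
E
```

```text
shift [-166.6, 120.5, -106.6] turn [-0.4166, -0.8884, -0.7982] deg 72.5 q [0.7, 46.5, 18.4, 43.8, -8.6, 110.2, 103.9] F [1.4, -0.2, -1.5] w 25.5 t 24.4
shift [-166.6, 120.5, -166.6] turn [-0.4166, -0.8884, -0.7982] deg 72.5 q [0.7, 46.5, 18.4, 43.8, -8.6, 110.2, 103.9] F [1.4, -0.2, -1.5] w 25.5 t 24.4
shift [-166.6, 120.5, -186.6] turn [-0.4166, -0.8884, -0.7982] deg 72.5 q [0.7, 46.5, 18.4, 43.8, -8.6, 110.2, 103.9] F [1.4, -0.2, -1.5] w 25.5 t 24.4
side plug_a 0.79 [276.9 205.1 301.9 227.2] 288
side plug_a 0.67 [281.6 223.2 305.2 248.2] 394
side cover 0.81 [275.1 199.2 300.  258.6] 402
side cover 0.73 [246.9 295.7 287.3 350.2] 1422
side rack 0.88 [288.2 142.2 320.2 203.7] 1279
side masking_tape 0.78 [286.  195.5 313.8 222. ] 355
side wood_block 0.69 [283.6 181.7 302.5 196.1] 188
side wood_block 0.34 [242.8 107.6 282.3 172.8] 1485
top plug_a 0.78 [305.5 154.8 328.  174.2] 387
top plug_a 0.67 [279.3 161.4 297.5 173.7] 253
top cover 0.81 [275.2 159.8 337.8 180. ] 669
top rack 0.57 [281.4 126.8 308.9 161.8] 743
top wood_block 0.91 [187.  123.3 212.1 167.2] 806
```

Emit:
apply_moves:
  targets:
    - [[-5,25,10],[-0.03,-0.07,-0.06]]
    - [[-15,55,20],[-0.08,-0.17,-0.15]]
    - [[-30,85,25],[-0.13,-0.28,-0.25]]
    - [[-55,110,20],[-0.185,-0.394,-0.354]]
    - [[-80,120,10],[-0.235,-0.5,-0.45]]
    - [[-110,120,0],[-0.285,-0.61,-0.548]]
    - [[-140,120,-20],[-0.335,-0.715,-0.642]]
    - [[-160,120,-40],[-0.382,-0.815,-0.732]]

```text
time_s: 25.8
tool_pos: [0.5572, -0.0298, 0.2007]
tool_rot: [-176.2, 26.2, 139.1]
force: [-1.0, 0.2, -2.8]
grip_width: 0.0258
```

```bash
python3 fn.py
```

```text
shift [-11.9, 1.5, -70.3] turn [-0.0692, -0.1485, -0.1247] deg 11.8 q [-35.4, -3.2, 19.6, 114.2, 29.0, 60.3, 19.9] F [-1.0, 0.2, -2.8] w 25.8 t 25.8
shift [-11.9, 1.5, -130.3] turn [-0.0692, -0.1485, -0.1247] deg 11.8 q [-35.4, -3.2, 19.6, 114.2, 29.0, 60.3, 19.9] F [-1.0, 0.2, -2.8] w 25.8 t 25.8
shift [-11.9, 1.5, -150.3] turn [-0.0692, -0.1485, -0.1247] deg 11.8 q [-35.4, -3.2, 19.6, 114.2, 29.0, 60.3, 19.9] F [-1.0, 0.2, -2.8] w 25.8 t 25.8
```

Emit:
apply_moves:
  targets:
    - [[-5,1,-25],[-0.035,-0.075,-0.062]]
    - [[-12,1.5,-60],[-0.069,-0.148,-0.125]]
    - [[-12,1.5,-95],[-0.069,-0.148,-0.125]]
    - [[-12,1.5,-120],[-0.069,-0.148,-0.125]]
    - [[-12,1.5,-135],[-0.069,-0.148,-0.125]]
    - [[-12,1.5,-135],[-0.069,-0.148,-0.125]]

```text
time_s: 26.4
tool_pos: [0.5449, -0.0295, 0.0633]
tool_rot: [-179.4, 34.7, 130.4]
force: [-0.5, 0.5, -1.7]
grip_width: 0.0254
```

```bash
python3 fn.py|tail -1
python3 - <<'E'
from h import *
from cell import env
p=env.read_camera("side"); q=env.read_camera("top")
im=np.hstack([cv2.resize(p["image"][140:290,190:340],(400,400),interpolation=cv2.INTER_CUBIC),cv2.resize(q["image"][110:260,180:330],(400,400),interpolation=cv2.INTER_CUBIC)]); cv2.imwrite("pics/g14.png",im[:,:,::-1])
E
```

```text
shift [0.4, 1.2, -12.9] turn [0.0023, -0.0098, -0.0006] deg 0.6 q [-36.8, 6.6, 16.1, 126.5, 46.2, 45.4, -13.7] F [-0.5, 0.5, -1.7] w 25.4 t 26.4
```

Emit:
apply_moves:
  targets:
    - [[0,1,-5],[0.002,-0.009,0]]
    - [[0,1,-9],[0.002,-0.009,0]]
    - [[0,1,-9],[0.002,-0.009,0]]

```text
time_s: 26.8
tool_pos: [0.5467, -0.0275, 0.0563]
tool_rot: [179.7, 35.0, 129.9]
force: [-0.3, 0.3, -2.4]
grip_width: 0.0258
```

Emit:
apply_moves:
  targets:
    - [[0,0,-2],[0,0,0]]
    - [[0,0,-2],[0,0,0]]

```text
time_s: 27.0
tool_pos: [0.5468, -0.0275, 0.0544]
tool_rot: [179.7, 35.1, 129.9]
force: [0.3, 0.1, -1.9]
grip_width: 0.0254
```

Emit:
apply_moves:
  targets:
    - [[0,0,-2],[0,0,0]]
    - [[0,0,-2],[0,0,0]]

```text
time_s: 27.2
tool_pos: [0.5467, -0.0275, 0.0522]
tool_rot: [179.7, 35.0, 130.0]
force: [0.1, 0.5, -1.6]
grip_width: 0.0255
```

Emit:
apply_moves:
  targets:
    - [[0,0,-1.5],[0,0,0]]
    - [[0,0,-1.5],[0,0,0]]

```text
time_s: 27.4
tool_pos: [0.547, -0.0275, 0.051]
tool_rot: [179.7, 35.1, 130.0]
force: [-0.4, -0.6, -1.9]
grip_width: 0.0254
```

Emit:
apply_moves:
  targets:
    - [[0,0,-1.5],[0,0,0]]
    - [[0,0,-1.5],[0,0,0]]

```text
time_s: 27.6
tool_pos: [0.5476, -0.0276, 0.0503]
tool_rot: [179.7, 35.1, 130.0]
force: [1.0, 0.2, 4.5]
grip_width: 0.0256
```

Emit:
apply_moves:
  targets:
    - [[0,0,-1],[0,0,0]]
    - [[0,0,-1],[0,0,0]]

```text
time_s: 27.8
tool_pos: [0.548, -0.0278, 0.0498]
tool_rot: [179.7, 35.2, 129.9]
force: [-0.9, -1.0, 6.5]
grip_width: 0.0255
```

Emit:
apply_moves:
  targets:
    - [[0,0,1],[0,0,0]]
    - [[0,0,1],[0,0,0]]
    - [[0,0,1],[0,0,0]]
    - [[0,0,1],[0,0,0]]
  hand: 55

```text
time_s: 28.2
tool_pos: [0.5465, -0.0275, 0.0491]
tool_rot: [179.8, 35.0, 130.0]
force: [0.4, 0.7, 0.1]
grip_width: 0.0494
```

Emit:
apply_moves:
  targets:
    - [[-4,5,10],[0,0,0]]
    - [[-11,13,25],[0,0,0]]
    - [[-22,26,49],[0,0,0]]
    - [[-30,35,90],[0,0,0]]
    - [[-40,40,135],[0,0,0]]
    - [[-50,45,180],[0,0,0]]
    - [[-50,45,180],[0,0,0]]

```text
time_s: 28.9
tool_pos: [0.499, 0.0204, 0.2367]
tool_rot: [178.9, 35.1, 129.6]
force: [0.6, 0.6, 0.2]
grip_width: 0.0553
```

Run:
```python
from h import *
from cell import env
for n in ("side","top"):
    p=env.read_camera(n)
    if n=="side": s=p
    for t in ("plug_a","cover","rack","masking_tape","wood_block","sanding_block"):
        for r in env.regions_of(p,t)[:2]: print(n,t,round(r["conf"],2),np.round(r["rect"],1),r["region"].sum())
im=np.hstack([cv2.resize(s["image"][140:290,190:340],(400,400),interpolation=cv2.INTER_CUBIC),cv2.resize(p["image"][110:260,200:350],(400,400),interpolation=cv2.INTER_CUBIC)]); cv2.imwrite("pics/g15.png",im[:,:,::-1])
```

```text
side plug_a 0.83 [281.6 223.6 304.  247.8] 379
side plug_a 0.65 [279.2 207.4 301.  225.7] 266
side cover 0.69 [272.4 198.4 300.6 256.7] 459
side rack 0.65 [223.8 177.2 267.6 222.5] 1121
side masking_tape 0.55 [285.8 198.2 312.5 223.6] 280
side masking_tape 0.49 [246.  108.  281.6 174.5] 1469
side wood_block 0.76 [282.8 175.7 320.1 197.4] 649
side sanding_block 0.76 [248.6 295.2 286.4 350.6] 1452
side sanding_block 0.28 [244.2 107.9 281.4 174.4] 1479
top plug_a 0.82 [276.1 156.2 297.1 178. ] 339
top plug_a 0.75 [303.6 154.8 325.3 175.3] 401
top cover 0.71 [269.4 161.3 338.7 180.3] 766
top rack 0.78 [195.1 183.7 248.1 238.8] 1387
top masking_tape 0.91 [219.5 139.3 257.2 171.6] 450
top masking_tape 0.44 [305.1 151.6 325.4 174.1] 392
top wood_block 0.77 [188.8 123.9 211.9 169.5] 765
top sanding_block 0.96 [352.8 176.8 397.9 206.7] 1091
top sanding_block 0.48 [ 78.4 166.5 165.5 212.3] 2986
```

View pics/g15.png

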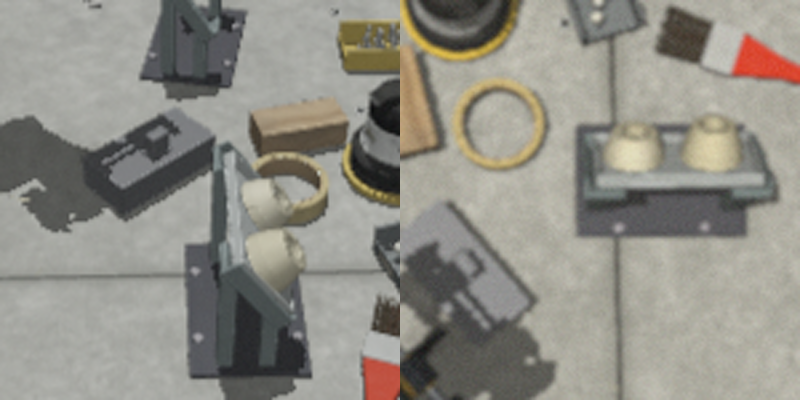

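The last picture shows both plugs standing wide end down in the cover on the tray stand, at about (635,145) and (712,142) in the top half. The rack stands mouth-down and flat on the bench at about (470,265). The bystander regions match the first pictures to within 1–2 px, and the gripper is clear of everything.

```bash
python3 -c "
from cell import env
print(env.sign_off())"
```

```text
the job is handed in; nothing more can be done
None
```

The job is done and handed in, at about 29 s of the 72 s allowed. I put the cover on the rack and pinched the two at 46.0 mm, which is the home width. I turned them over and laid them cover-down in the empty stand against its lip. Then I lifted the rack off square to the slope and set it mouth-down on the open bench.

**Last checks:**
- **Plugs:** both stand wide end down in the cover in the last picture. The force on the tool after the lift was about 1.5 N, the rack's own weight.
- **Rack:** it sits flat on the bench in the last picture. It touched down with about 8 N, and the gripper was well clear afterwards.
- **Wood block, tape roll and sanding block:** the wood block and tape roll show no visible shift since the start. I compared the sanding block only from the turnover onwards, and it had not moved beyond 1–3 px of detector scatter.

**What disagreed:**
- **Contact heights:** contact came about 2.3 mm further out from the slope than my camera-based model said, at both stands. I followed the felt contact.
- **Sideways position at the tray stand:** picture and model differed by about 3 mm, so I set the position between the two, inside the 5 mm play.
- **Cover pick-up:** a 45 degree lean was out of reach there, so I used 25 degrees.

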